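Hang the ring gauges on the stepped gauge hook, largest first

ROBOT

A 6-joint arm with a two-finger parallel gripper is mounted at the origin on a cart in front of the work surface, level with it; the furniture and walls round the work are solid. World frame = base frame: x ahead of the robot, y to its left, z up, the work surface at z = 0. Lengths are in m, angles in degrees, forces in N, time in s.
With the tool pointing down it reaches from about 0.3 to 0.75 m from the base axis. Payload 8.5 kg.
Tool frame: the origin (TCP) lies midway between the tips of the shut fingers; the grasp point (between the pads) lies 19 mm behind it (env.tcp_to_grasp is the z of the grasp point in the tool frame, in m); z points along the fingers, y is the line along which they close (so a half turn about z gives the same grasp; the last joint's range is limited). The gripper opens to 85 mm and grips with 20 to 120 N. Pads are 22 mm wide; open, the fingers measure 114 mm over their backs; the gripper's body (76 mm by 85 mm) begins 54 mm behind the grasp point. The pads swing forward as they close: fully open they stand 13 mm farther back than shut.
Start: joints at [62.091, 21.807, 74.336, -0, 83.858, -12.336], TCP at [0.148, 0.53, 0.231] pointing down, gripper open.
Joint ranges: [-178.18, 178.18], [-50.72, 133.34], [12.68, 142.11], [-81.47, 261.47], [9.98, 163.14], [-165.26, 165.26]. Speed limits (degrees/s): [136.94, 136.94, 180, 180, 180, 180].

INTERFACE

Orientations are given as a 3x3 rotation matrix whose columns are the frame's x, y, z axes.
In Python, from rig import env, imaging, job, models gives the robot as it stands. The module is installed in compiled form; this text tells all that it offers.
- The arm moves only by the tool jog_arm, never from a script. Its argument "plan" is text: rows parted by semicolons, each of 7 numbers parted by spaces: the turn, a rotation vector about the tool's x, y, z in degrees, then the shift along the tool's x, y, z in cm, then the closure in counts, from 0 (fully open) to 255 (shut). In form: rx ry rz x y z claw; .... A call has 1 to 10 rows; each row shifts and turns the commanded pose from where the row before left it, along the tool's axes as they then stand; what a row does not reach is not made up. A row lasts 1/12 s, in which the tool goes at most 41.7 mm and 7.16 degrees, less where a joint would pass 70% of its speed; a pose out of reach is approached as far as the arm can. A call with a gripper value outside its range is refused whole. The fingers move at their own pace and stop on an object; "grip_force" is the grip in N (left out, the last holds). Time passes only in rows, so rows that do not move let the fingers close. It gives the time, the measured TCP pose, the force, the opening and the grip force at its end, in the units of the state.
- env.observe(): the state, without advancing time (a new reading comes with each control period).
- imaging.get_image(name): name is "scene" or "side" or "wrist"; returns a dict with "pixels" (480x640x3 uint8, red, green, blue), "depth" (480x640 float32, m along the optical axis (not along the pixel's ray), 0 where there is no reading), "fov_y" (degrees; the focal length in pixels is half the picture's height over the tangent of half this angle, whatever the lens; pixels are square), "cx", "cy" (the principal point, pixels), "distortion" ([k1, k2, p1, p2, k3] as OpenCV has them; the pictures are not rectified), "world_from_camera" (4x4, takes a point from camera to world coordinates). Camera axes: x right, y down, z forward; pixel columns grow to the right and rows downward; lengths in m; the calibration is good to about 2 mm. A picture is of the moment at which its call begins.
- job.close_job(): hands the job in; it is judged then, once.
Trained networks look in the newest picture that a camera, given by its name, has taken for a name from the list of things; names that differ only in an ending like _2 or _b are one class to them, and where a whole thing is asked for, a point or a joint stands for the part that bears it (a point fixed in the world has none). Each returns a list of dicts, best first, with "confidence" (0 to 1); they miss things now and then, are a little off and sometimes report something else, mostly with a low value. They report only what shows in the picture. A call takes as long as a camera call.
- models.outline_of(camera, query): "region" (480x640 bool, what is visible of it) and "bbox" ([centre column, centre row, width, height] in pixels, round what is visible of it).
- models.tip_of(camera, query): "at" ([column, row] in pixels: a listed point, or the origin of a listed thing).
The state is a dict: "time_s": time; "q": joint angles; "qvel": joint speeds; "joint_efforts": joint torques, N m; "position": TCP position; "tool_rot": TCP orientation; "ft_force": force on the tool from outside, world axes, zero at the start; "wrist_torque": the same for the moment, N m; "grip_width": finger opening in m; "gripper_force": force on a finger pad.
Only numpy, scipy, OpenCV 4.12 (cv2) and the standard library are available. Lean on these libraries where they do the work, as an engineer would, in place of code of your own. Each camera call takes 0.05 s, during which the arm holds its last target. There are 200 camera calls.

TASK

Put the three handled ring gauges away on the leaning gauge hook, nested one over another, the largest first, then the middle one, then the smallest: slip each squarely over the hook until it sits flat and fully home on its own shoulder, handle hanging down towards you, and let it go. They are precision parts, so feel them on gently and never force them against the hook; leave the other things on the bench where they are.

Things in the scene. Friction and masses are not known exactly. Their poses are not given: they have to be found in the camera images.
- gauge_large: The largest of three handled ring gauges, lying flat: plain turned steel ring, 80 mm outside, bore 56 mm, 12 mm thick; straight black handle along its -x from x = -43 to -132 mm, 18 mm wide (y), 10 mm thick (z 1 to 11 mm). Origin: ring centre, on its underside; z: ring axis, up. 0.1 to 0.4 kg, mostly in the ring.
- gauge_mid: The middle of three handled ring gauges, lying flat: plain turned steel ring, 66 mm outside, bore 42 mm, 12 mm thick; straight black handle along its -x from x = -36 to -125 mm, 18 mm wide (y), 10 mm thick (z 1 to 11 mm). Origin: ring centre, on its underside; z: ring axis, up. 0.1 to 0.4 kg, mostly in the ring.
- gauge_small: The smallest of three handled ring gauges, lying flat: plain turned steel ring, 52 mm outside, bore 28 mm, 12 mm thick; straight black handle along its -x from x = -29 to -118 mm, 18 mm wide (y), 10 mm thick (z 1 to 11 mm). Origin: ring centre, on its underside; z: ring axis, up. 0.1 to 0.4 kg, mostly in the ring.
- large_grip (a point): Where to pinch the largest gauge's handle across its sides: on its middle line close to the ring, at half its thickness (z = 6 mm). With the gauge flat on the bench the fingertips can go down level with its underside. 59 mm from the ring's centre.
- mid_grip (a point): Where to pinch the middle gauge's handle across its sides: on its middle line close to the ring, at half its thickness (z = 6 mm). With the gauge flat on the bench the fingertips can go down level with its underside. 52 mm from the ring's centre.
- small_grip (a point): Where to pinch the smallest gauge's handle across its sides: on its middle line close to the ring, at half its thickness (z = 6 mm). With the gauge flat on the bench the fingertips can go down level with its underside. 45 mm from the ring's centre.
- hook_seat: Seat plate of the gauge hook: dark slotted plate 92 x 132 x 8 mm on a bench stand. Origin: middle of its top face, 135 mm above the bench. z: square to the plate, up and towards the worker, leaning 0.70 rad from vertical; y: level, along the slot; x: uphill, away from the worker. A gauge hung right has its axes parallel to these, handle (-x) downhill.
- hook_tip (a point): Nominal tip of the hook, 66 mm along z above the middle of the plate. The hook, a rigid stepped steel peg parallel to plate z at plate x = 0, is clamped fast in the slot, and where is NOT measured: its axis stands anywhere from y = -10 to +10 mm of this point. Look, or feel: hold the largest ring round the thin end, touch on both sides, take the middle.
- shoulder_large (a point): Nominal seat of the largest gauge's underside, 6 mm above the plate (plate y of the real hook: see hook_tip). There: flange of 72 mm diameter below it, a step of 53 mm diameter, 14 mm high, above it. All step edges have 2 mm chamfers; every gauge has 3 mm play in diameter on its own step.
- shoulder_mid (a point): Nominal seat of the middle gauge's underside, 20 mm above the plate: on the end of the 53 mm step, round the next step of 39 mm diameter, 14 mm high. A gauge let go half-way cocks and sticks there.
- shoulder_small (a point): Nominal seat of the smallest gauge's underside, 34 mm above the plate: on the end of the 39 mm step, round the last step of 25 mm diameter, 16 mm high; above it a cone, 14 mm high, down to a tip of 10 mm diameter.
- flux_tin: A bystander on the bench: blue round tin; leave it alone. Origin: centre of its underside.
- marker: A bystander on the bench: black marker pen; leave it alone. Origin: centre of its underside.
- lid_4: A bystander on the bench: round sheet-metal flask lid; leave it alone. Origin: centre of its underside.
- pliers: A bystander on the bench: pliers with blue grips; leave it alone. Origin: centre of its underside.
- spanner_a: A bystander on the bench: open-ended spanner; leave it alone. Origin: centre of its underside.
- caliper: A bystander on the bench: caliper; leave it alone. Origin: centre of its underside.
- tape_yellow: A bystander on the bench: roll of yellow tape; leave it alone. Origin: centre of its underside.
- screwdriver_b: A bystander on the bench: screwdriver with a yellow handle; leave it alone. Origin: centre of its underside.

How it is judged:
By the outcome, as a careful person would: the job done as asked, in the order asked, and still so for the second after the job is handed in, with the robot touching nothing.
It also fails if it takes over 72 s, if anything falls off the work surface, if the arm or the gripper's body presses on something with over 40 N, if the wrist force passes 120 N, or if a joint passes its speed limit or range.

## Working session

There is one attempt and no reset: what is moved stays moved. The work goes in short steps, Python scripts to look and compute and a tool call to move; the robot and the scene stay as the last step left them, time stands still between calls to the robot, and variables do not carry over. Pictures are saved under pics/ and viewed, at most 13 in all, crops included, and the job is handed in when it is done.

Besides the shell and the picture viewer there is one more tool, called as name(argument=value, ...) on one line, values as JSON. jog_arm: Moves the arm, as the interface text tells. Its arguments: {"type":"object","properties":{"plan":{"type":"string"},"grip_force":{"type":"number"}},"required":["plan"]}

```bash
mkdir -p pics; cat > h.py <<'E'
import numpy as np, cv2
from rig import env, imaging, job, models
def K(im):
    f=240/np.tan(np.radians(im["fov_y"])/2)
    return np.array([[f,0,im["cx"]],[0,f,im["cy"]],[0,0,1]]),np.array(im["distortion"],float)
def ray(im,uv):
    k,d=K(im); p=cv2.undistortPoints(np.array(uv,float).reshape(-1,1,2),k,d).reshape(-1,2)
    T=np.array(im["world_from_camera"]); r=np.c_[p,np.ones(len(p))]@T[:3,:3].T
    return T[:3,3],r   # r scaled with unit depth
def onplane(im,uv,z):
    o,r=ray(im,uv); return o+r*((z-o[2])/r[:,2])[:,None]
def bydepth(im,uv):
    uv=np.array(uv).reshape(-1,2); o,r=ray(im,uv)
    d=im["depth"][uv[:,1].round().astype(int),uv[:,0].round().astype(int)]
    return o+r*d[:,None]
def project(im,P):
    k,d=K(im); T=np.linalg.inv(np.array(im["world_from_camera"]))
    return cv2.projectPoints(np.array(P,float).reshape(-1,3),cv2.Rodrigues(T[:3,:3])[0],T[:3,3],k,d)[0].reshape(-1,2)
def save(im,n): cv2.imwrite(f"pics/{n}.png",im["pixels"][:,:,::-1])
E
python3 - <<'E'
from h import *
np.set_printoptions(precision=4,suppress=True)
s=env.observe(); print({k:np.round(v,3).tolist() for k,v in s.items()}, env.tcp_to_grasp)
ims={}
for c in ["scene","side","wrist"]:
    im=imaging.get_image(c); save(im,c+"0"); print(c,np.array(im["world_from_camera"])[:3])
    for q in ["gauge_large","gauge_mid","gauge_small","large_grip","mid_grip","small_grip","hook_seat","hook_tip"]:
        t=models.tip_of(c,q)[:2]; o=models.outline_of(c,q)[:1]
        for x in t:
            print(q,round(x["confidence"],2),np.round(x["at"]),onplane(im,x["at"],0.006)[0], bydepth(im,x["at"])[0] if 0<x["at"][0]<639 and 0<x["at"][1]<479 else "")
        for x in o: print("   out",round(x["confidence"],2),np.round(x["bbox"]))
print(env.observe()["time_s"])
E
python3 -c "
import cv2,numpy as np
cv2.imwrite('pics/a.png',cv2.imread('pics/scene0.png'))"
```

```text
{'time_s': 0.0, 'q': [62.094, 21.841, 74.386, -0.0, 83.86, -12.335], 'qvel': [0.083, 0.025, 0.02, 0.021, -0.068, -0.064], 'joint_efforts': [-0.001, -44.846, -23.127, -0.0, 0.005, -0.0], 'position': [0.147, 0.53, 0.231], 'tool_rot': [[-0.963, 0.268, -0.001], [0.268, 0.963, -0.001], [0.0, -0.001, -1.0]], 'ft_force': [0.299, -0.219, 0.421], 'wrist_torque': [-0.009, 0.016, -0.03], 'gripper_force': 0.0, 'grip_width': 0.085} -0.0187
scene [[ 0.908  -0.3171  0.2736 -0.0076]
 [-0.4187 -0.7038  0.5739 -1.0813]
 [ 0.0106 -0.6357 -0.7719  1.5797]]
gauge_large 0.69 [298. 221.] [0.4847 0.213  0.006 ] [0.4851 0.2141 0.0047]
   out 0.72 [290. 225.  44.  32.]
gauge_mid 0.55 [312. 245.] [0.4892 0.0953 0.006 ] [0.491  0.0994 0.0005]
   out 0.72 [329. 189.  22.  18.]
gauge_small 0.71 [284. 198.] [0.4832 0.3348 0.006 ] [0.4846 0.3389 0.0015]
gauge_small 0.16 [382. 257.] [ 0.6781 -0.0498  0.006 ] [ 0.6061 -0.1581  0.1712]
   out 0.76 [272. 206.  31.  21.]
large_grip 0.85 [287. 227.] [0.4409 0.2019 0.006 ] [0.4411 0.2026 0.0051]
   out 0.85 [290. 221.  43.  35.]
mid_grip 0.66 [297. 246.] [0.4379 0.1103 0.
[... 1152 characters left out ...]
ip 0.56 [338. 295.] [0.4401 0.1083 0.006 ] [0.4401 0.1091 0.0066]
mid_grip 0.31 [322. 298.] [0.4896 0.1207 0.006 ] [0.4897 0.1277 0.0116]
   out 0.85 [337. 294.  55.  18.]
small_grip 0.73 [284. 217.] [ 0.6284 -0.3919  0.006 ] [ 0.6059 -0.1197  0.1508]
small_grip 0.6 [341. 349.] [0.4438 0.3262 0.006 ] [0.4444 0.3341 0.014 ]
   out 0.69 [344. 350.  56.  19.]
hook_seat 0.88 [283. 219.] [ 0.6332 -0.373   0.006 ] [ 0.611  -0.1176  0.1436]
   out 0.55 [279. 221.  29.  33.]
hook_tip 0.64 [297. 209.] [ 0.58   -0.4621  0.006 ] [ 0.5807 -0.4763 -0.0012]
   out 0.71 [281. 222.  27.  32.]
wrist [[ 0.2695  0.9288  0.2543  0.0838]
 [ 0.963  -0.26   -0.0709  0.5476]
 [ 0.0003  0.264  -0.9645  0.3736]]
2.55
```

View pics/scene0.png

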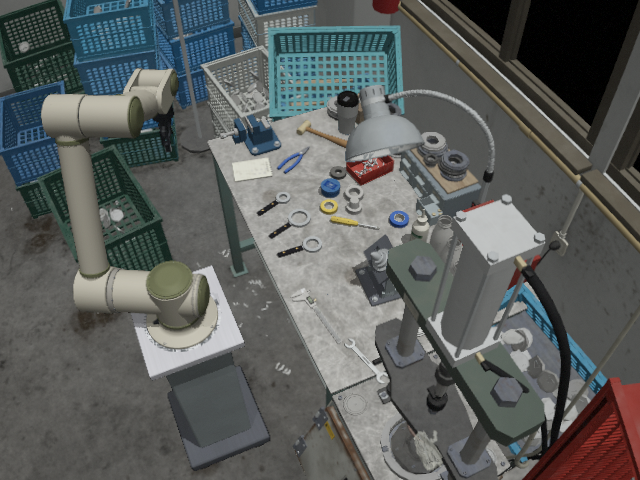

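View pics/side0.png

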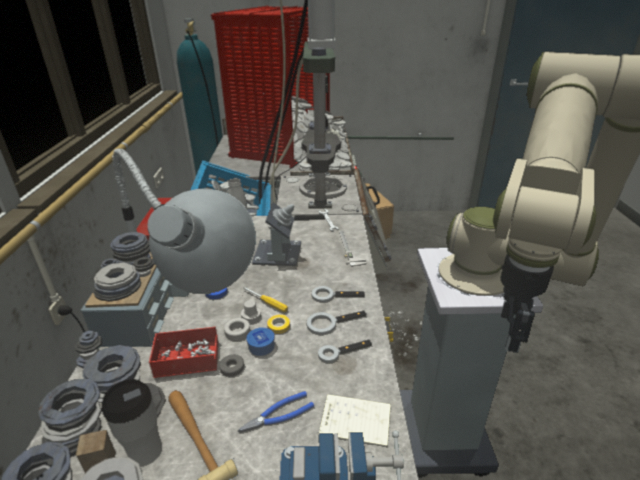

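The scene view shows the three gauges with handles towards the robot: small about (282,196), large about (298,217), mid about (313,243). The leaning hook is at about (380,260). Next I'll look from above the gauges with the wrist camera.

jog_arm(plan="0 0 -1.55 -2.9 -2.7 -0.7 0;0 0 -1.55 -2.9 -2.7 -0.7 0;0 0 -1.55 -2.9 -2.7 -0.7 0;0 0 -1.55 -2.9 -2.7 -0.7 0;0 0 -1.55 -2.9 -2.7 -0.7 0;0 0 -1.55 -2.9 -2.7 -0.7 0;0 0 -1.55 -2.9 -2.7 -0.7 0;0 0 -1.55 -2.9 -2.7 -0.7 0;0 0 -1.55 -2.9 -2.7 -0.7 0;0 0 -1.55 -2.9 -2.7 -0.7 0", grip_force=40)

```text
time_s: 3.38
position: [0.3941, 0.2186, 0.302]
tool_rot: [[-1.0, 0.0, 0.001], [0.0, 1.0, 0.0], [-0.001, 0.0, -1.0]]
ft_force: [1.7, 0.7, 0.2]
grip_width: 0.0853
gripper_force: 0.0
```

jog_arm(plan="0 0 0 0 0 0 0;0 0 0 0 0 0 0")

```text
time_s: 3.55
position: [0.3944, 0.2192, 0.3013]
tool_rot: [[-1.0, 0.005, 0.0], [0.005, 1.0, 0.0], [-0.0, 0.0, -1.0]]
ft_force: [-0.6, 1.0, -0.1]
grip_width: 0.0858
gripper_force: 0.0
```

```bash
python3 - <<'E'
from h import *
np.set_printoptions(precision=4,suppress=True)
im=imaging.get_image("wrist"); save(im,"w1"); np.savez("w1.npz",**{k:np.array(v) for k,v in im.items()})
s=env.observe(); print(s["time_s"],s["position"],s["tool_rot"]); print(im["fov_y"],im["distortion"])
for q in ["gauge_large","gauge_mid","gauge_small","large_grip","mid_grip","small_grip","hook_seat","hook_tip"]:
    for x in models.tip_of("wrist",q)[:2]:
        print(q,round(x["confidence"],2),np.round(x["at"]),onplane(im,x["at"],0.006)[0])
E
```

```text
3.6 [0.3933 0.2201 0.3012] [[-1.      0.003  -0.0005]
 [ 0.003   1.      0.0002]
 [ 0.0005  0.0002 -1.    ]]
60.6616877628516 [-0.001  0.     0.     0.     0.   ]
gauge_mid 0.94 [206. 280.] [0.4838 0.0951 0.006 ]
gauge_mid 0.52 [305. 238.] [0.4357 0.2072 0.006 ]
gauge_small 0.66 [422. 269.] [0.473  0.3377 0.006 ]
gauge_small 0.29 [306. 237.] [0.4343 0.2086 0.006 ]
large_grip 0.91 [306. 240.] [0.4386 0.2084 0.006 ]
large_grip 0.35 [239. 411.] [0.6562 0.1219 0.006 ]
mid_grip 0.86 [208. 238.] [0.4347 0.1008 0.006 ]
small_grip 0.79 [416. 236.] [0.4344 0.3295 0.006 ]
```

View pics/w1.png

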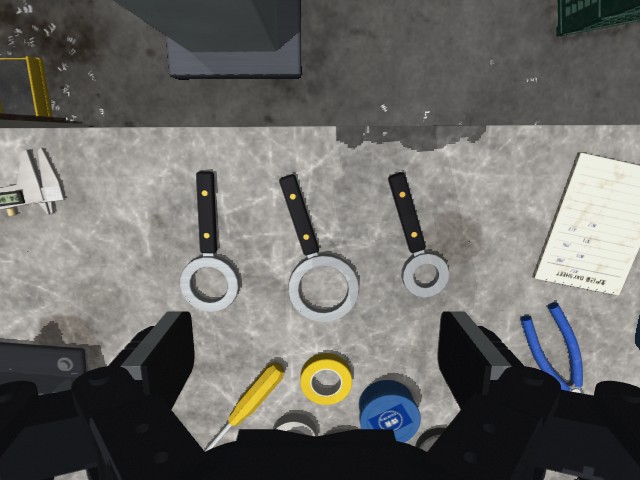

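The wrist view shows all three gauges clearly: mid ring at (210,282), large (323,287), small (426,273). Their handles run up the picture, towards the robot. I'll get exact poses from the ring tops and handles.

```bash
python3 - <<'E'
from h import *
np.set_printoptions(precision=4,suppress=True)
im=dict(np.load("w1.npz")); 
vv,uu=np.mgrid[0:480,0:640]; P=bydepth(im,np.c_[uu.ravel(),vv.ravel()]).reshape(480,640,3)
print("bench z",np.median(P[200:260,250:270,2]))
hsv=cv2.cvtColor(im["pixels"],cv2.COLOR_RGB2HSV)
m=((P[...,2]>0.006)&(P[...,2]<0.03)&(vv<325)&(vv>140)).astype(np.uint8)
n,l,st,c=cv2.connectedComponentsWithStats(m)
for i in range(1,n):
    if st[i,4]<800: continue
    cs,h=cv2.findContours((l==i).astype(np.uint8),cv2.RETR_CCOMP,cv2.CHAIN_APPROX_NONE)
    print(st[i],"z med",np.median(P[l==i][:,2]))
    for k,cc in enumerate(cs):
        if len(cc)<20: continue
        w=onplane(im,cc.reshape(-1,2),0.012)
        if h[0][k][3]>=0:
            e=cv2.fitEllipse(cc); print(" hole",e[0],onplane(im,e[0],0.012)[0],"size",np.ptp(w,axis=0))
            C=onplane(im,e[0],0.012)[0]
    p=onplane(im,np.c_[uu[l==i],vv[l==i]],0.011); p=p[np.hypot(*(p-C)[:,:2].T)>0.055]
    mu=p.mean(0); d=np.linalg.svd((p-mu)[:,:2])[2][0] if len(p)<5000 else 0
    d=d*np.sign((C-mu)[:2]@d); print(" handle mid",mu,"dist",np.hypot(*(C-mu)[:2]),"dir deg svd",np.degrees(np.arctan2(d[1],d[0])),"by centre",np.degrees(np.arctan2(*(C-mu)[[1,0]])))
E
```

```text
bench z -0.00028634720318673756
[  0 150  43  59 991] z med 0.007156261218286164Traceback (most recent call last):
  File "<stdin>", line 19, in <module>
NameError: name 'C' is not defined. Did you mean: 'c'?
```

```bash
python3 - <<'E'
from h import *
np.set_printoptions(precision=4,suppress=True)
im=dict(np.load("w1.npz")); 
vv,uu=np.mgrid[0:480,0:640]; P=bydepth(im,np.c_[uu.ravel(),vv.ravel()]).reshape(480,640,3)
m=((P[...,2]>0.006)&(P[...,2]<0.03)&(vv<325)&(vv>140)&(uu>150)&(uu<470)).astype(np.uint8)
n,l,st,c=cv2.connectedComponentsWithStats(m)
for i in range(1,n):
    if st[i,4]<800: continue
    cs,h=cv2.findContours((l==i).astype(np.uint8),cv2.RETR_CCOMP,cv2.CHAIN_APPROX_NONE)
    C=None
    for k,cc in enumerate(cs):
        if len(cc)>20 and h[0][k][3]>=0:
            e=cv2.fitEllipse(cc); C=onplane(im,e[0],0.012)[0]; print(st[i],"hole",e[0],C,"size",np.ptp(onplane(im,cc.reshape(-1,2),0.012),axis=0))
    if C is None: continue
    p=onplane(im,np.c_[uu[l==i],vv[l==i]],0.011); p=p[np.hypot(*(p-C)[:,:2].T)>0.055]
    mu=p.mean(0); d=np.linalg.svd((p-mu)[:,:2],full_matrices=False)[2][0]
    d=d*np.sign((C-mu)[:2]@d); print(" dist",np.hypot(*(C-mu)[:2]),"dir svd",np.degrees(np.arctan2(d[1],d[0])),"centre",np.degrees(np.arctan2(*(C-mu)[[1,0]])))
E
```

```text
[ 180  172   59  140 3035] hole (208.91522216796875, 283.5274353027344) [0.4861 0.0993 0.012 ] size [0.0416 0.0422 0.    ]
 dist 0.08962266514378349 dir svd -1.6745330918495294 centre -1.7629100433548643
[ 388  173   61  125 2616] hole (424.78228759765625, 274.7109680175781) [0.4772 0.3398 0.012 ] size [0.0282 0.0279 0.    ]
 dist 0.08622577399846415 dir svd 18.83402757036607 centre 18.835885869812316
[ 279  175   80  147 3383] hole (322.8316955566406, 288.0554504394531) [0.4923 0.2266 0.012 ] size [0.0573 0.0562 0.    ]
 dist 0.09301045892471572 dir svd 17.14449538927512 centre 17.216663743756378
```

jog_arm(plan="0 0 0 -2.1 -0.5 3 0;0 0 0 -2.1 -0.5 3 0;0 0 -5.75 0 0 3.9 0;0 0 -5.75 0 0 3.9 0;0 0 -5.75 0 0 3.9 0;0 0 0 0 0 3.9 0;0 0 0 0 0 3.5 0;0 0 0 0 0 0 0;0 0 0 0 0 0 0")

```text
time_s: 4.75
position: [0.4349, 0.2105, 0.0501]
tool_rot: [[-0.955, -0.296, -0.003], [-0.296, 0.955, -0.001], [0.003, 0.0, -1.0]]
ft_force: [-0.6, 0.3, 0.0]
grip_width: 0.0856
gripper_force: 0.0
```

```bash
cat >> h.py <<'E'
def rel(p,R,info=""):
    s=env.observe(); R0=np.array(s["tool_rot"]); p0=np.array(s["position"])
    rv=cv2.Rodrigues(R0.T@R)[0].ravel()
    print(info,"t",round(s["time_s"],2),"pos",p0.round(4),"F",np.round(s["ft_force"],1),"M",np.round(s["wrist_torque"],2),"turn",np.degrees(rv).round(2),"shift cm",(100*R0.T@(np.array(p)-p0)).round(2),"w",round(s["grip_width"],4))
def flat(yaw):
    c,s=np.cos(np.radians(yaw)),np.sin(np.radians(yaw)); return np.array([[-c,-s,0],[-s,c,0],[0,0,-1.]])
E
python3 -c "
from h import *
rel([.4359,.2092,.002],flat(17.2))"
```

```text
t 4.75 pos [0.4349 0.2105 0.0501] F [-0.6  0.3  0. ] M [ 0.02 -0.05  0.05] turn [ 0.02 -0.16 -0.01] shift cm [-0.08 -0.15  4.81] w 0.0856
```

jog_arm(plan="0 0 0 -0.08 -0.1 2.5 0;0 0 0 0 0 2.1 0;0 0 0 0 0 0 0;0 0 0 0 0 0 255;0 0 0 0 0 0 255;0 0 0 0 0 0 255;0 0 0 0 0 0 255;0 0 0 0 0 0 255;0 0 0 0 0 0 255;0 0 0 0 0 0 255", grip_force=60)

```text
time_s: 5.58
position: [0.4366, 0.2097, 0.005]
tool_rot: [[-0.955, -0.295, 0.001], [-0.295, 0.955, 0.0], [-0.001, -0.0, -1.0]]
ft_force: [-2.0, 0.2, 7.5]
grip_width: 0.0159
gripper_force: 58.5
```

```bash
python3 -c "
from h import *
rel([.4359,.2092,.003],flat(17.2))"
```

```text
t 5.58 pos [0.4366 0.2097 0.005 ] F [-2.   0.2  7.5] M [-0.09  0.15 -0.04] turn [-0.01  0.06 -0.02] shift cm [ 0.08 -0.03  0.2 ] w 0.0159
```

jog_arm(plan="0 0 0 0 0 -1 255;0 0 0 0 0 -3.5 255;0 0 3.44 0 0 -4 255;0 0 3.44 0 0 -4 255;0 0 3.44 0 0 -4 255;0 0 3.44 0 0 -4 255;0 0 3.44 0 0 -4 255;0 0 0 0 -3 -2 255;0 0 0 0 -4 -1.2 255;0 0 0 0 -4 -0.8 255")

```text
time_s: 6.42
position: [0.4357, 0.099, 0.2907]
tool_rot: [[-1.0, -0.002, 0.002], [-0.002, 1.0, -0.0], [-0.002, -0.0, -1.0]]
ft_force: [0.7, 0.0, -3.1]
grip_width: 0.0158
gripper_force: 59.3
```

jog_arm(plan="0 -6.7 0 0 -3.6 0 255;0 -6.7 0 0 -3.6 0 255;0 -6.7 0 0 -3.6 0 255;0 -6.7 0 0 -3.6 0 255;0 -6.7 0 0 -3.6 0 255;0 -6.6 0 0 -3.6 0 255;0 0 0 0 0 0 255;0 0 0 0 0 0 255")

```text
time_s: 7.08
position: [0.4359, -0.0965, 0.2873]
tool_rot: [[-0.807, -0.002, 0.591], [0.005, 1.0, 0.009], [-0.591, 0.01, -0.807]]
ft_force: [0.0, 0.4, -2.3]
grip_width: 0.0157
gripper_force: 59.3
```

```bash
python3 - <<'E'
from h import *
np.set_printoptions(precision=4,suppress=True)
im=imaging.get_image("wrist"); save(im,"w2"); np.savez("w2.npz",**{k:np.array(v) for k,v in im.items()})
rel([.42,-.13,.3],flat(0)); print(im["world_from_camera"])
for q in ["hook_seat","hook_tip"]:
    for x in models.tip_of("wrist",q)[:2]:
        print(q,round(x["confidence"],2),np.round(x["at"]),bydepth(im,x["at"])[0])
E
```

```text
t 7.13 pos [ 0.4364 -0.0953  0.2877] F [-0.5  1.1 -2.6] M [-0.01  0.73  0.01] turn [ 0.63 36.21  0.08] shift cm [ 0.6  -3.45 -2.  ] w 0.0153
[[-0.0008  0.6224  0.7827  0.2983]
 [ 0.9999 -0.0077  0.0072 -0.0977]
 [ 0.0105  0.7826 -0.6224  0.3627]
 [ 0.      0.      0.      1.    ]]
hook_seat 0.65 [271. 272.] [ 0.5876 -0.134   0.1577]
hook_tip 0.61 [270. 291.] [ 0.5838 -0.1334  0.1794]
```

View pics/w2.png

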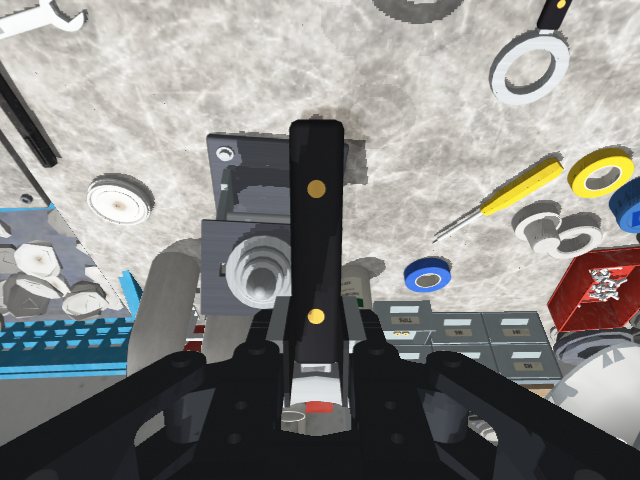

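The view shows the plate at columns 205–345, rows 220–315, with the stepped hook at about (258,275), partly hidden by the handle. I'll sidestep for a clear view.

jog_arm(plan="0.3 -3.8 0 0 3 0 255;0.3 0 0 0 3 0 255;0 0 0 0 0 0 255;0 0 0 0 0 0 255;0 0 0 0 0 0 255")

```text
time_s: 7.65
position: [0.4371, -0.0341, 0.2889]
tool_rot: [[-0.764, -0.003, 0.645], [-0.002, 1.0, 0.002], [-0.645, 0.0, -0.764]]
ft_force: [-0.3, -0.7, -2.7]
grip_width: 0.0158
gripper_force: 59.5
```

```bash
python3 - <<'E'
from h import *
np.set_printoptions(precision=4,suppress=True)
im=imaging.get_image("wrist"); save(im,"w3"); np.savez("w3.npz",**{k:np.array(v) for k,v in im.items()})
rel([.42,-.13,.3],flat(0))
vv,uu=np.mgrid[0:480,0:640]; P=bydepth(im,np.c_[uu.ravel(),vv.ravel()]).reshape(480,640,3)
# plate points: iterative plane fit in box
B=(np.abs(P[...,0]-.61)<.08)&(np.abs(P[...,1]+.13)<.09)&(np.abs(P[...,2]-.14)<.06)&(uu<285)
Q=P[B]; n=np.array([-.644,0,.765]); S=np.array([.60,-.13,.135])
h=(Q-S)@n; hist,e=np.histogram(h,bins=np.arange(-.06,.1,.004)); print(list(zip(e.round(3),hist)))
E
python3 -c "
import cv2
i=cv2.imread('pics/w3.png')[180:340,120:320]; cv2.imwrite('pics/w3c.png',cv2.resize(i,None,fx=3.5,fy=3.5,interpolation=cv2.INTER_CUBIC))"
```

```text
t 7.7 pos [ 0.4371 -0.0349  0.2888] F [ 0.6 -0.2 -2.7] M [-0.06  0.76 -0.04] turn [ 0.04 40.15  0.08] shift cm [ 0.6  -9.51 -1.97] w 0.0155
[(np.float64(-0.06), np.int64(0)), (np.float64(-0.056), np.int64(0)), (np.float64(-0.052), np.int64(0)), (np.float64(-0.048), np.int64(1)), (np.float64(-0.044), np.int64(0)), (np.float64(-0.04), np.int64(5)), (np.float64(-0.036), np.int64(14)), (np.float64(-0.032), np.int64(1)), (np.float64(-0.028), np.int64(6)), (np.float64(-0.024), np.int64(56)), (np.float64(-0.02), np.int64(1003)), (np.float64(-0.016), np.int64(3875)), (np.float64(-0.012), np.int64(3760)), (np.float64(-0.008), np.int64(1481)), (np.float64(-0.004), np.int64(177)), (np.float64(0.0), np.int64(86)), (np.float64(0.004), np.int64(659)), (np.float64(0.008), np.int64(292)), (np.float64(0.012), np.int64(67)), (np.float64(0.016), np.int64(142)), (np.float64(0.02), np.int64(563)), (np.float64(0.024), np.int64(49)), (np.float64(0.028), np.int64(48)), (np.float64(0.032), np.int64(47)), (np.float64(0.036), np.int64(133)), (np.float64(0.04), np.int64(184)), (np.float64(0.044), np.int64(137)), (np.float64(0.048), np.int64(121)), (np.float64(0.052), np.int64(95)), (np.float64(0.056), np.int64(0)), (np.float64(0.06), np.int64(0)), (np.float64(0.064), np.int64(0)), (np.float64(0.068), np.int64(0)), (np.float64(0.072), np.int64(0)), (np.float64(0.076), np.int64(0)), (np.float64(0.08), np.int64(0)), (np.float64(0.084), np.int64(0)), (np.float64(0.088), np.int64(0)), (np.float64(0.092), np.int64(0))]
```

View pics/w3c.png

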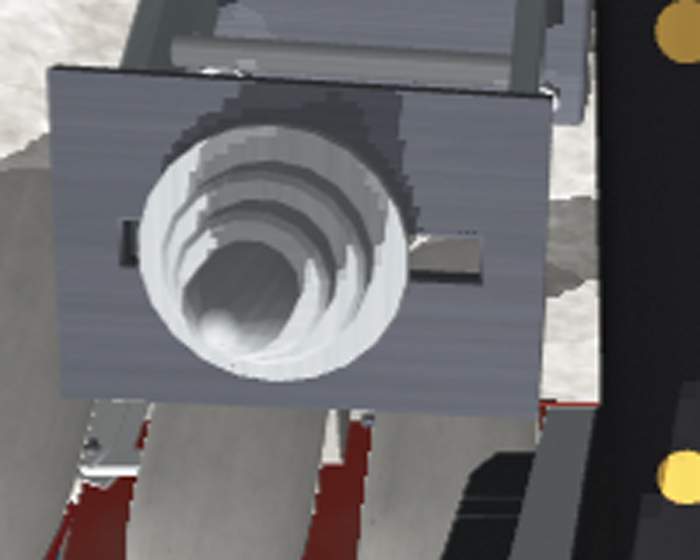

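The crop shows the whole plate, with corners at about (50,67), (552,95), (533,412), (62,398) in crop pixels. The flange outline spans crop columns 138–410 and rows 125–381. I'll fit plate position, yaw and hook offset to these and to the depth.

```bash
cat > fit.py <<'E'
from h import *
from scipy.optimize import least_squares
np.set_printoptions(precision=4,suppress=True)
im=dict(np.load("w3.npz"))
def Rp(yaw,lean=.7):
    z=np.array([-np.sin(lean),0,np.cos(lean)]); x=np.array([np.cos(lean),0,np.sin(lean)]); R=np.c_[x,np.cross(z,x),z]
    c,s=np.cos(yaw),np.sin(yaw); return np.array([[c,-s,0],[s,c,0],[0,0,1]])@R
cr=lambda a:np.array(a)/3.5+[120,180]-.36
corn=cr([(50,67),(552,95),(533,412),(62,398)]); cp=np.array([[-46,-66,0],[-46,66,0],[46,66,0],[46,-66,0]])/1000.
fl=cr([(138,250),(410,250),(275,381),(275,125),(173,340),(372,340)])   # flange outline (top edge d=72,h=6 / chamfer)
def res(p,split=False):
    R=Rp(p[3]); S=np.array(p[:3])
    r1=(project(im,S+cp@R.T)-corn).ravel()
    a=np.linspace(0,2*np.pi,361); ring=project(im,S+(np.c_[.036*np.cos(a),.036*np.sin(a)+p[4],np.full(361,.005)])@R.T)
    d=ring[None]-fl[:,None]; k=np.argmin((d**2).sum(-1),1); dd=d[range(len(fl)),k]
    cen=ring.mean(0); u=fl-cen; u/=np.linalg.norm(u,axis=1)[:,None]; r2=(dd*u).sum(1)
    if split: return r1,r2
    return np.r_[r1,r2,(p[2]-.135)/.001]
f=least_squares(res,[.6,-.13,.135,0,0]); print("S",f.x[:3],"yaw deg",np.degrees(f.x[3]),"hook y mm",f.x[4]*1e3); print(*res(f.x,True))
# free 6dof pnp check
k,d=K(im); ok,rv,t=cv2.solvePnP(cp,corn,k,d); T=np.array(im["world_from_camera"]); print("pnp",T[:3,:3]@t.ravel()+T[:3,3]); print(T[:3,:3]@cv2.Rodrigues(rv)[0]); print(Rp(f.x[3]))
# depth: plate frame
vv,uu=np.mgrid[0:480,0:640]; P=bydepth(im,np.c_[uu.ravel(),vv.ravel()]).reshape(-1,3)
q=(P-f.x[:3])@Rp(f.x[3]); q=q[(uu.ravel()<275)&(np.abs(q[:,0])<.044)&(np.abs(q[:,1])<.064)&(np.abs(q[:,2])<.08)]
pl=q[(np.abs(q[:,2])<.006)&(np.hypot(q[:,0],q[:,1])>.045)]
A=np.c_[pl[:,:2],np.ones(len(pl))]; print("plane slopes x,y, offset",np.linalg.lstsq(A,pl[:,2],rcond=None)[0],len(pl))
for lo,hi in [(.004,.008),(.018,.022),(.032,.037),(.050,.054),(.058,.07)]:
    b=q[(q[:,2]>lo)&(q[:,2]<hi)]; 
    if len(b)>5:
        (cx,cy),r=cv2.minEnclosingCircle((b[:,:2]*1000).astype(np.float32)); print(lo,len(b),"circ",cx,cy,r,"y 1-99%",np.percentile(b[:,1],[2,98]))
np.save("hook.npy",f.x)
E
python3 fit.py
```

```text
S [ 0.6193 -0.1387  0.1342] yaw deg -5.066080576206392 hook y mm -6.895313404796961
[-1.2378  0.368   0.037   0.7913  1.3614  1.4122 -0.1308 -0.2656] [ 0.5988 -0.7568 -0.5024  0.6852 -1.3157  0.6022]
pnp [ 0.6235 -0.1398  0.1304]
[[ 0.7372  0.1163 -0.6655]
 [-0.0684  0.9929  0.0978]
 [ 0.6722 -0.0266  0.7399]]
[[ 0.7619  0.0883 -0.6417]
 [-0.0675  0.9961  0.0569]
 [ 0.6442  0.      0.7648]]
plane slopes x,y, offset [-0.0003 -0.0015  0.0004] 5213
0.004 1694 circ -0.11133275926113129 -6.306783676147461 36.223079681396484 y 1-99% [-0.0398  0.0276]
0.018 884 circ -0.21157291531562805 -6.174233436584473 26.399471282958984 y 1-99% [-0.0308  0.0189]
0.032 663 circ -0.1772790253162384 -6.03824520111084 19.368215560913086 y 1-99% [-0.0237  0.0117]
0.05 170 circ 0.30210983753204346 -5.857370853424072 12.592109680175781 y 1-99% [-0.0176  0.0059]
0.058 318 circ -0.7366458773612976 -5.701470375061035 8.815497398376465 y 1-99% [-0.0129  0.0016]
```

```bash
cat >> h.py <<'E'
def handle(im,s,xmin=.012,xmax=.068,hw=.012):
    """held handle's top in tool frame: plane slopes (x,y), z at origin, middle line y=a*x+b, far end x"""
    vv,uu=np.mgrid[0:480,0:640]; P=bydepth(im,np.c_[uu.ravel(),vv.ravel()])
    R=np.array(s["tool_rot"]); q=(P-np.array(s["position"]))@R
    m=(np.abs(q[:,1])<.02)&(q[:,0]>xmin)&(q[:,0]<.1)&(q[:,2]>-.03)&(q[:,2]<.02); q=q[m]
    t=np.median(q[q[:,0]<xmax][:,2]); q=q[np.abs(q[:,2]-t)<.006]
    c=q[q[:,0]<xmax]; A=np.c_[c[:,:2],np.ones(len(c))]; pl=np.linalg.lstsq(A,c[:,2],rcond=None)[0]
    xs=np.arange(xmin,xmax,.003); mid=[(x+.0015,*np.percentile(c[(c[:,0]>=x)&(c[:,0]<x+.003)][:,1],[1,99])) for x in xs if ((c[:,0]>=x)&(c[:,0]<x+.003)).sum()>5]
    mid=np.array(mid); ln=np.polyfit(mid[:,0],mid[:,1:].mean(1),1)
    print("handle plane",pl.round(4),"line slope,b",ln.round(4),"width",np.ptp(mid[:,1:],axis=1).mean().round(4),"end x",np.percentile(q[:,0],99.7).round(4),len(c))
E
python3 - <<'E'
from fit import *
im3=im; s={"position":[.4371,-.0345,.2888],"tool_rot":[[-.764,-.003,.645],[-.002,1,.002],[-.645,0,-.764]]}
handle(im3,s)
E
```

```text
S [ 0.6193 -0.1387  0.1342] yaw deg -5.066080576206392 hook y mm -6.895313404796961
[-1.2378  0.368   0.037   0.7913  1.3614  1.4122 -0.1308 -0.2656] [ 0.5988 -0.7568 -0.5024  0.6852 -1.3157  0.6022]
pnp [ 0.6235 -0.1398  0.1304]
[[ 0.7372  0.1163 -0.6655]
 [-0.0684  0.9929  0.0978]
 [ 0.6722 -0.0266  0.7399]]
[[ 0.7619  0.0883 -0.6417]
 [-0.0675  0.9961  0.0569]
 [ 0.6442  0.      0.7648]]
plane slopes x,y, offset [-0.0003 -0.0015  0.0004] 5213
0.004 1694 circ -0.11133275926113129 -6.306783676147461 36.223079681396484 y 1-99% [-0.0398  0.0276]
0.018 884 circ -0.21157291531562805 -6.174233436584473 26.399471282958984 y 1-99% [-0.0308  0.0189]
0.032 663 circ -0.1772790253162384 -6.03824520111084 19.368215560913086 y 1-99% [-0.0237  0.0117]
0.05 170 circ 0.30210983753204346 -5.857370853424072 12.592109680175781 y 1-99% [-0.0176  0.0059]
0.058 318 circ -0.7366458773612976 -5.701470375061035 8.815497398376465 y 1-99% [-0.0129  0.0016]
handle plane [-0.0157 -0.0001 -0.005 ] line slope,b [0.0036 0.0001] width 0.0176 end x 0.0719 8495
```

```bash
cat >> h.py <<'E'
HK=np.load("hook.npy") if __import__("os").path.exists("hook.npy") else None
AX=np.array([-.0002,-.0061])   # hook axis in plate xy, m
def Rplate():
    lean=.7; z=np.array([-np.sin(lean),0,np.cos(lean)]); x=np.array([np.cos(lean),0,np.sin(lean)]); R=np.c_[x,np.cross(z,x),z]
    c,s=np.cos(HK[3]),np.sin(HK[3]); return np.array([[c,-s,0],[s,c,0],[0,0,1]])@R
def goal(u,gx,gz,pitch=0,yaw=0,dx=0,dy=0):
    """print move to put the held ring's underside centre (tool (gx,0,gz)) on the axis at height u; gauge pitched `pitch` rad (ry) in hand"""
    Rt=Rplate()@np.diag([-1.,1,-1])@cv2.Rodrigues(np.array([0,-pitch,0.]))[0]@cv2.Rodrigues(np.array([0,0,-yaw*1.]))[0]
    c=HK[:3]+Rplate()@np.array([AX[0]+dx,AX[1]+dy,u]); rel(c-Rt@np.array([gx,0,gz]),Rt,f"u={u}")
    s=env.observe(); R0=np.array(s["tool_rot"]); q=Rplate().T@(np.array(s["position"])+R0@np.array([gx,0,gz])-HK[:3])
    print("  ring now in plate frame mm",((q-[*AX,0])*1e3).round(2),"force in plate",(Rplate().T@np.array(s["ft_force"])).round(1),"M",(Rplate().T@np.array(s["wrist_torque"])).round(2))
E
python3 - <<'E'
from h import *
goal(.085,-.059,.0062,.012)
E
```

```text
u=0.085 t 7.7 pos [ 0.4371 -0.0349  0.2888] F [ 0.6 -0.2 -2.7] M [-0.06  0.76 -0.04] turn [ 3.36 -0.65  3.91] shift cm [  1.99 -10.09  14.49] w 0.0155
  ring now in plate frame mm [ 12.89  97.83 234.98] force in plate [-1.3 -0.2 -2.4] M [-0.12  0.76  0.05]
```

jog_arm(plan="0 0 0 0.4 -2.02 2.9 255;0 0 0 0.4 -2.02 2.9 255;0 0 0 0.4 -2.02 2.9 255;0 0 0 0.4 -2.02 2.9 255;0 0 0 0.4 -2.02 2.9 255;3.36 -0.65 3.9 0 0 0 255;0 0 0 0 0 0 255;0 0 0 0 0 0 255;0 0 0 0 0 0 255")

```text
time_s: 8.45
position: [0.5181, -0.1342, 0.1707]
tool_rot: [[-0.759, 0.091, 0.645], [0.069, 0.996, -0.06], [-0.647, -0.002, -0.762]]
ft_force: [0.2, 0.6, -2.1]
grip_width: 0.0154
gripper_force: 59.6
```

```bash
python3 - <<'E'
from h import *
goal(.045,-.059,.0062,.012)
im=imaging.get_image("wrist"); save(im,"w4"); handle(im,env.observe())
E
```

```text
u=0.045 t 8.45 pos [ 0.5181 -0.1342  0.1707] F [ 0.2  0.6 -2.1] M [ 0.06  0.79 -0.01] turn [-0.19 -0.45 -0.08] shift cm [ 0.56 -0.15  4.25] w 0.0154
  ring now in plate frame mm [ 5.35  1.56 87.07] force in plate [-1.2  0.6 -1.7] M [-0.01  0.79 -0.  ]
handle plane [-0.0166 -0.0004 -0.0047] line slope,b [ 0.0029 -0.0002] width 0.0176 end x 0.0721 8467
```

View pics/w4.png

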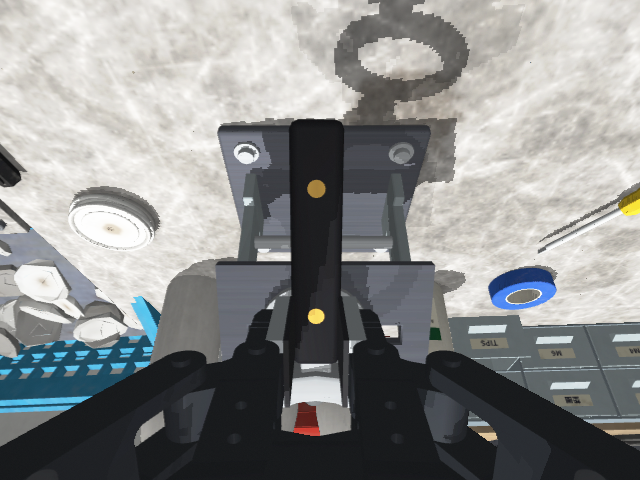

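The view shows the hook directly below the held handle and the plate edges parallel to the picture. I'll trim and lower the ring around the thin end.

jog_arm(plan="-0.2 -0.45 -0.1 0.56 -0.15 1 255;0 0 0 0 0 1.2 255;0 0 0 0 0 1 255;0 0 0 0 0 1 255;0 0 0 0 0 0 255;0 0 0 0 0 0 255")

```text
time_s: 9.0
position: [0.544, -0.1362, 0.1393]
tool_rot: [[-0.76, 0.092, 0.644], [0.07, 0.996, -0.059], [-0.647, 0.0, -0.763]]
ft_force: [-0.0, 0.1, -3.2]
grip_width: 0.016
gripper_force: 59.6
```

```bash
python3 - <<'E'
from h import *
goal(.025,-.059,.0062,.015)
E
```

```text
u=0.025 t 9.0 pos [ 0.544  -0.1362  0.1393] F [-0.   0.1 -3.2] M [0.12 0.69 0.02] turn [-0.13 -0.68 -0.16] shift cm [ 0.51 -0.19  2.2 ] w 0.016
  ring now in plate frame mm [ 4.98  1.74 46.35] force in plate [-2.1  0.1 -2.4] M [ 0.06  0.7  -0.02]
```

jog_arm(plan="0 0 0 0.25 -0.1 0 255;0 0 0 0.25 -0.1 0 255;0 0 0 0 0 0 255;0 0 0 0 0 0 255")

```text
time_s: 9.33
position: [0.5409, -0.1375, 0.1386]
tool_rot: [[-0.762, 0.095, 0.641], [0.073, 0.995, -0.061], [-0.644, -0.0, -0.765]]
ft_force: [-0.2, 0.7, -2.1]
grip_width: 0.0157
gripper_force: 59.6
```

```bash
python3 - <<'E'
from h import *
goal(.025,-.059,.0062,.015); print(env.observe()["q"],env.observe()["qvel"])
E
```

```text
u=0.025 t 9.33 pos [ 0.5409 -0.1375  0.1386] F [-0.2  0.7 -2.1] M [0.08 0.71 0.02] turn [-0.25 -0.89 -0.29] shift cm [ 0.24 -0.03  2.34] w 0.0157
  ring now in plate frame mm [2.270e+00 3.000e-02 4.746e+01] force in plate [-1.5  0.7 -1.4] M [0.02 0.72 0.  ]
[ -35.2517187    18.75377412  110.85679481   53.89879413   23.33009073
 -165.21324178] [ 0.06708616  0.11784489 -0.21155694  0.03194795 -0.01844599  0.12072402]
```

Joint 6 is at its limit (-165.2°), so this way round the pose can't be reached exactly. I'll lay the gauge down and take it again with the gripper turned by half a turn. That also puts the camera on the ring side.

jog_arm(plan="0 0 0 0 0 -3 255;0 0 0 0 0 -4 255;0 0 0 0 0 -4 255;0 6.8 0 0 3.5 0 255;0 6.8 0 0 3.8 0 255;0 6.8 0 0 3.8 0 255;0 6.8 0 0 3.8 0 255;0 6.8 0 0 3.8 0 255;0 6.8 0 0 3.8 0 255;0 0 0 0 0 0 255")

```text
time_s: 10.17
position: [0.4884, 0.0554, 0.2242]
tool_rot: [[-0.988, 0.069, 0.135], [0.072, 0.997, 0.014], [-0.134, 0.023, -0.991]]
ft_force: [-1.6, -0.6, -2.9]
grip_width: 0.0156
gripper_force: 59.6
```

```bash
python3 -c "
from h import *
rel([.435,.214,.006],flat(0)); print(env.observe()['q'])"
```

```text
t 10.17 pos [0.4884 0.0554 0.2242] F [-1.6 -0.6 -2.9] M [-0.08  0.25  0.03] turn [ 1.07  7.74 -4.07] shift cm [ 9.34 14.93 21.11] w 0.0156
[ -8.39048578  12.88718083  89.2322564    2.03391575  70.31234352
 -94.87599662]
```

jog_arm(plan="0 0 0 1.87 2.98 2 255;0 0 0 1.87 2.98 2 255;0 0 0 1.87 2.98 2 255;0 0 0 1.87 2.98 2 255;0 0 0 1.87 2.98 2 255;0.5 3.9 -2 0 0 3 255;0.5 3.9 -2 0 0 2 255;0 0 0 0 0 0 255;0 0 0 0 0 0 255")

```text
time_s: 10.92
position: [0.4258, 0.2071, 0.0648]
tool_rot: [[-1.0, 0.009, 0.003], [0.009, 1.0, -0.0], [-0.003, -0.0, -1.0]]
ft_force: [0.0, -0.6, -1.7]
grip_width: 0.0158
gripper_force: 59.7
```

```bash
python3 -c "
from h import *
rel([.435,.214,.006],flat(0))"
```

```text
t 10.92 pos [0.4258 0.2071 0.0648] F [ 0.  -0.6 -1.7] M [0.03 0.14 0.  ] turn [-0.01  0.19 -0.51] shift cm [-0.89  0.7   5.88] w 0.0158
```

jog_arm(plan="0 0 0 -0.9 0.5 3 255;0 0 0 0 0 2 255;0 0 0 0 0 0.8 255;0 0 0 0 0 0 255;0 0 0 0 0 0 0;0 0 0 0 0 0 0;0 0 0 0 0 -0.5 0;0 0 0 0 0 -3 0;0 0 7.1 0 0 -4 0;0 0 7.1 0 0 -4 0")

```text
time_s: 11.75
position: [0.434, 0.212, 0.1247]
tool_rot: [[-0.966, 0.258, 0.004], [0.258, 0.966, -0.0], [-0.004, 0.001, -1.0]]
ft_force: [1.6, 0.1, 0.4]
grip_width: 0.0847
gripper_force: 0.0
```

jog_arm(plan="0 0 7.1 0 0 -1 0;0 0 7.1 0 0 -1 0;0 0 7.1 0 0 0 0;0 0 7.1 0 0 0 0;0 0 7.1 0 0 0 0;0 0 7.1 0 0 0 0;0 0 7.1 0 0 0 0;0 0 7.1 0 0 0 0;0 0 7.1 0 0 0 0;0 0 7.1 0 0 0 0")

```text
time_s: 12.58
position: [0.4344, 0.2121, 0.1437]
tool_rot: [[-0.07, 0.998, 0.006], [0.998, 0.07, 0.0], [-0.0, 0.006, -1.0]]
ft_force: [0.6, -0.4, -0.3]
grip_width: 0.0856
gripper_force: 0.0
```

jog_arm(plan="0 0 7.1 0 0 0 0;0 0 7.1 0 0 0 0;0 0 7.1 0 0 0 0;0 0 7.1 0 0 0 0;0 0 7.1 0 0 0 0;0 0 7.1 0 0 0 0;0 0 7.1 0 0 0 0;0 0 7.1 0 0 0 0;0 0 7.1 0 0 0 0;0 0 7.1 0 0 0 0")

```text
time_s: 13.42
position: [0.4345, 0.2122, 0.1437]
tool_rot: [[0.92, 0.391, 0.006], [0.391, -0.92, 0.0], [0.005, 0.002, -1.0]]
ft_force: [0.7, 1.0, 0.5]
grip_width: 0.0855
gripper_force: 0.0
```

```bash
cat >> h.py <<'E'
def flip(yaw): return flat(yaw)@np.diag([-1.,-1,1])
def rings(im,lo=.006,hi=.03,zt=.012):
    vv,uu=np.mgrid[0:480,0:640]; P=bydepth(im,np.c_[uu.ravel(),vv.ravel()]).reshape(480,640,3)
    m=((P[...,2]>lo)&(P[...,2]<hi)&(P[...,0]>.33)&(P[...,0]<.54)).astype(np.uint8); n,l,st,c=cv2.connectedComponentsWithStats(m)
    for i in range(1,n):
        if st[i,4]<800: continue
        cs,h=cv2.findContours((l==i).astype(np.uint8),cv2.RETR_CCOMP,cv2.CHAIN_APPROX_NONE); C=None
        for k,cc in enumerate(cs):
            if len(cc)>20 and h[0][k][3]>=0:
                w=np.ptp(onplane(im,cc.reshape(-1,2),zt),axis=0)[:2]; e=cv2.fitEllipse(cc); c_=onplane(im,e[0],zt)[0]
                if .024<w.min() and w.max()<.062 and np.ptp(w)<.005: C=c_; print("hole",np.round(e[0],1),C.round(4),"size",w.round(4))
        if C is None: continue
        p=onplane(im,np.c_[uu[l==i],vv[l==i]],.011); p=p[np.hypot(*(p-C)[:,:2].T)>.055]; p=p[np.hypot(*(p-C)[:,:2].T)<.11]
        if len(p)<50: continue
        mu=p.mean(0); print("   yaw",np.degrees(np.arctan2(*(C-mu)[[1,0]])).round(2))
E
python3 - <<'E'
from h import *
im=imaging.get_image("wrist"); save(im,"w5"); rings(im); rel([.435,.214,.006],flip(0)); print(env.observe()['q'])
E
```

```text
hole [156.   98.5] [0.4791 0.3398 0.012 ] size [0.0281 0.0272]
   yaw 18.77
hole [351.4 155.1] [0.4953 0.2121 0.012 ] size [0.0558 0.0558]
   yaw -0.36
hole [495.4 229.5] [0.4884 0.1008 0.012 ] size [0.0418 0.0405]
   yaw -2.67
 t 13.47 pos [0.4345 0.2122 0.1437] F [0.1 0.4 0. ] M [-0.03 -0.02  0.01] turn [ 0.05 -0.33 22.58] shift cm [ 0.05 -0.18 13.77] w 0.0855
[ 1.19921734e+01  2.02359593e+01  9.29691872e+01 -5.93593656e-02
  6.64708142e+01  7.94383481e+01]
```

View pics/w5.png

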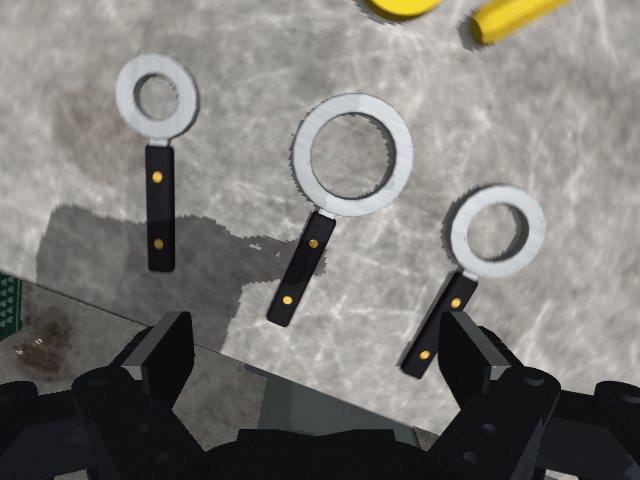

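The view shows the large gauge lying flat with its ring at (352,155), clear of the others: small at (157,97), mid at (497,231). Next I'll regrasp it the other way round.

jog_arm(plan="0 0 7.1 0 0 3 0;0 0 7.1 0 0 3 0;0 0 7.1 0 0 3 0;0 0 1 0 0 3 0;0 0 0 0 0 1.7 0;0 0 0 0 0 0 0;0 0 0 0 0 0 255;0 0 0 0 0 0 255;0 0 0 0 0 0 255;0 0 0 0 0 0 255", grip_force=70)

```text
time_s: 14.3
position: [0.4355, 0.2123, 0.0065]
tool_rot: [[1.0, 0.019, 0.006], [0.019, -1.0, 0.0], [0.006, -0.0, -1.0]]
ft_force: [-0.2, -0.1, -0.0]
grip_width: 0.0389
gripper_force: 0.0
```

jog_arm(plan="0 0 0 0 0 0 255;0 0 0 0 0 0 255;0 0 0 0 0 0 255;0 0 0 0 0 0 255")

```text
time_s: 14.63
position: [0.4352, 0.2121, 0.006]
tool_rot: [[1.0, 0.019, 0.005], [0.019, -1.0, -0.0], [0.005, 0.0, -1.0]]
ft_force: [-2.1, -0.5, 7.2]
grip_width: 0.0152
gripper_force: 68.2
```

```bash
python3 -c "
from h import *
rel([.435,.2125,.0045],flip(-.4)); print(env.observe()['q'])"
```

```text
t 14.63 pos [0.4352 0.2121 0.006 ] F [-2.1 -0.5  7.2] M [-0.08  0.17 -0.06] turn [ 0.01 -0.26  1.47] shift cm [-0.02 -0.04  0.15] w 0.0152
[ 1.19744716e+01  3.26408956e+01  1.01709128e+02 -8.36970000e-02
  4.53922487e+01  1.00960921e+02]
```

jog_arm(plan="0 0 0 0 0 -1 255;0 0 0 0 0 -3.5 255;0 0 0 0 0 -4 255;0 0 0 0 0 -4 255;0 0 0 0 0 -4 255;0 0 0 0 1 -4 255;0 0 0 0 3 -2.5 255;0 0 0 0 4 -1 255;0 0 0 0 4 0 255;0 0 0 0 4 0 255")

```text
time_s: 15.47
position: [0.4363, 0.0508, 0.2459]
tool_rot: [[1.0, 0.02, 0.004], [0.02, -1.0, -0.0], [0.004, 0.001, -1.0]]
ft_force: [0.9, -0.4, -3.6]
grip_width: 0.015
gripper_force: 68.8
```

jog_arm(plan="0 6.7 0 0 3 0 255;0 6.7 0 0 3 0 255;0 6.7 0 0 3 0 255;0 6.7 0 0 3 0 255;0 6.7 0 0 3 0 255;0 6.7 0 0 3 0 255;0 0 0 0 0 0 255;0 0 0 0 0 0 255")

```text
time_s: 16.13
position: [0.4398, -0.1071, 0.2434]
tool_rot: [[0.811, 0.023, 0.585], [0.012, -1.0, 0.023], [0.585, -0.011, -0.811]]
ft_force: [0.9, 0.6, -1.3]
grip_width: 0.0151
gripper_force: 69.0
```

```bash
cat >> h.py <<'E'
AX=np.array([.0006,-.0061])
def goal(u,gx,gz,rv=(0,0,0),dx=0,dy=0,gy=0):
    """rv: small rotation (tool frame, deg) to turn the tool by, beyond nominal, to make the held gauge square"""
    Rt=Rplate()@np.diag([1.,-1,-1])@cv2.Rodrigues(np.radians(np.array(rv,float)))[0]; g=np.array([gx,gy,gz])
    c=HK[:3]+Rplate()@np.array([AX[0]+dx,AX[1]+dy,u]); rel(c-Rt@g,Rt,f"u={u}")
    s=env.observe(); R0=np.array(s["tool_rot"]); q=Rplate().T@(np.array(s["position"])+R0@g-HK[:3])
    print("  ring now in plate mm",((q-[*AX,0])*1e3).round(2),"F plate",(Rplate().T@np.array(s["ft_force"])).round(1),"M",(Rplate().T@np.array(s["wrist_torque"])).round(2))
E
python3 - <<'E'
from h import *
goal(.10,.059,.006); print(env.observe()['q'])
E
```

```text
u=0.1 t 16.13 pos [ 0.4398 -0.1071  0.2434] F [ 0.9  0.6 -1.3] M [-0.05  0.71  0.01] turn [-4.45  4.34  4.66] shift cm [1.51 3.   9.15] w 0.0151
  ring now in plate mm [-10.97  27.14 190.23] F plate [-0.2  0.7 -1.6] M [-0.08  0.7   0.08]
[-43.56872131  -0.88974404 110.52841947  33.79465311  48.95153975
  27.5438024 ]
```

jog_arm(plan="0 0 0 0.5 1 2.3 255;0 0 0 0.5 1 2.3 255;0 0 0 0.5 1 2.3 255;0 0 0 0 0 2 255;-1.5 1.5 1.5 0 0 0 255;-1.5 1.5 1.5 0 0 0 255;-1.5 1.4 1.6 0 0 0 255;0 0 0 0 0 0 255;0 0 0 0 0 0 255;0 0 0 0 0 0 255")

```text
time_s: 16.97
position: [0.5065, -0.1332, 0.1809]
tool_rot: [[0.76, -0.082, 0.644], [-0.061, -0.997, -0.055], [0.647, 0.002, -0.763]]
ft_force: [-0.4, 0.1, -2.6]
grip_width: 0.0149
gripper_force: 69.0
```

```bash
python3 - <<'E'
from h import *
goal(.10,.059,.006); print(np.round(env.observe()['q'],1))
im=imaging.get_image("wrist"); save(im,"w6"); np.savez("w6.npz",**{k:np.array(v) for k,v in im.items()})
s=env.observe(); np.savez("s6.npz",p=s["position"],R=s["tool_rot"])
E
```

```text
u=0.1 t 16.97 pos [ 0.5065 -0.1332  0.1809] F [-0.4  0.1 -2.6] M [ 0.    0.7  -0.02] turn [-0.12 -0.19  0.36] shift cm [-0.22  0.16  0.23] w 0.0149
  ring now in plate mm [  2.18   1.98 102.55] F plate [-2.   0.1 -1.7] M [-0.06  0.7   0.02]
[-38.3  11.3 112.2  46.5  29.4  20.5]
```

View pics/w6.png

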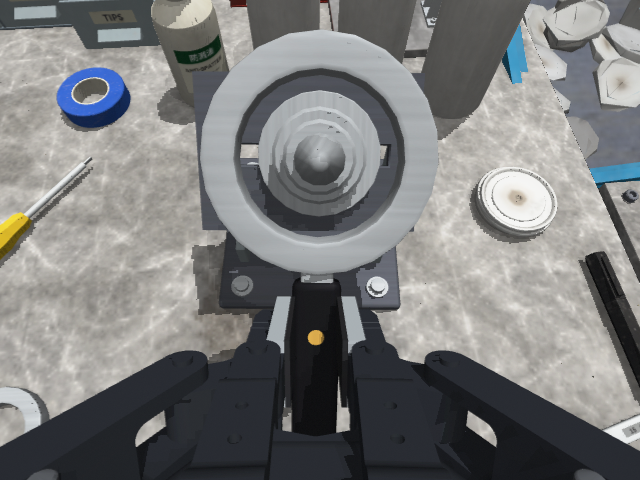

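The view shows the ring centred at (320,152) with the stepped hook visible through its bore. That lets me measure the ring and hook in one picture.

```bash
cat >> h.py <<'E'
def tframe(im,s):
    vv,uu=np.mgrid[0:480,0:640]; uv=np.c_[uu.ravel(),vv.ravel()]; P=bydepth(im,uv)
    return (P-np.array(s["position"]))@np.array(s["tool_rot"]), P
def measure(im,s,ro,ri,gx,gz,hook=((.018,.022),(.032,.037))):
    q,P=tframe(im,s); r=np.hypot(q[:,0]-gx,q[:,1])
    m=(r<ro+.004)&(r>ri-.004)&(np.abs(q[:,2]-(gz-.012))<.008)&(q[:,0]>gx-ro+.012); t=q[m]
    for _ in range(3):
        A=np.c_[t[:,:2],np.ones(len(t))]; pl=np.linalg.lstsq(A,t[:,2],rcond=None)[0]; t=t[np.abs(A@pl-t[:,2])<.0015]
    # inner hole centre: ellipse of hole edge, rays cut with the ring's top plane
    k=np.zeros(480*640,np.uint8); A=np.c_[q[:,:2],np.ones(len(q))]; k[(np.abs(A@pl-q[:,2])<.002)&(r<ro+.01)]=1
    cs,h=cv2.findContours(k.reshape(480,640),cv2.RETR_CCOMP,cv2.CHAIN_APPROX_NONE)
    hs=[c for i,c in enumerate(cs) if h[0][i][3]>=0]; c=max(hs,key=cv2.contourArea).reshape(-1,2)
    o,d=ray(im,c); R=np.array(s["tool_rot"]); o=(o-s["position"])@R; d=d@R
    lam=(pl[2]+o[:2]@pl[:2]-o[2])/(d[:,2]-d[:,:2]@pl[:2]); e=o+d*lam[:,None]
    A=np.c_[2*e[:,:2],np.ones(len(e))]; z=np.linalg.lstsq(A,(e[:,:2]**2).sum(1),rcond=None)[0]; rr=np.sqrt(z[2]+z[0]**2+z[1]**2)
    gc=z[:2]; gzz=pl[2]+gc@pl[:2]+.012
    print("ring in tool: centre",gc.round(4),"bore r",rr.round(4),"underside z",gzz.round(4),"tilt (rx,ry) deg",np.degrees([pl[1],-pl[0]]).round(2))
    Rp=Rplate(); w=(P-HK[:3])@Rp
    for lo,hi in hook:
        b=w[(w[:,2]>lo)&(w[:,2]<hi)&(np.abs(w[:,0])<.04)&(np.abs(w[:,1]+.006)<.04)]
        if len(b)>20: (cx,cy),r_=cv2.minEnclosingCircle((b[:,:2]*1e3).astype(np.float32)); print("  hook",lo,len(b),"h med",np.median(b[:,2]).round(4),"centre mm",round(cx,2),round(cy,2),"r",round(r_,2))
    g=(np.array(s["position"])+R@np.array([*gc,gzz])-HK[:3])@Rp
    print("  ring centre in plate mm",(g*1e3).round(2)); return gc,gzz
E
python3 - <<'E'
from h import *
im=dict(np.load("w6.npz")); a=np.load("s6.npz"); s={"position":a["p"],"tool_rot":a["R"]}
measure(im,s,.040,.028,.059,.006)
measure(im,s,.040,.028,.059,.006,hook=[(.0055,.0075),(.0195,.0215),(.0335,.0355),(.047,.053),(.06,.07)])
E
```

```text
ring in tool: centre [0.0593 0.0009] bore r 0.0276 underside z 0.0084 tilt (rx,ry) deg [ 0.15 -1.25]
  hook 0.018 2759 h med 0.0202 centre mm 0.35 -5.91 r 26.39
  hook 0.032 2232 h med 0.0341 centre mm 0.15 -6.01 r 19.38
  ring centre in plate mm [  3.12  -5.37 100.22]
ring in tool: centre [0.0593 0.0009] bore r 0.0276 underside z 0.0084 tilt (rx,ry) deg [ 0.15 -1.25]
  hook 0.0055 4062 h med 0.0064 centre mm 0.31 -5.86 r 35.86
  hook 0.0195 2062 h med 0.0204 centre mm 0.37 -6.0 r 25.94
  hook 0.0335 1645 h med 0.0344 centre mm 0.17 -5.92 r 19.17
  hook 0.047 406 h med 0.0517 centre mm 0.19 -5.87 r 12.41
  hook 0.06 803 h med 0.0641 centre mm 0.33 -6.13 r 7.85
  ring centre in plate mm [  3.12  -5.37 100.22]
```

```bash
sed -i 's/^AX=np.array(\[.0006.*/AX=np.array([.0003,-.0059])/' h.py; python3 - <<'E'
from h import *
goal(.045,.0593,.0084,(-.15,1.25,0),gy=.0009)
E
```

```text
u=0.045 t 17.02 pos [ 0.5065 -0.1336  0.1809] F [-0.2  0.9 -2.6] M [0.06 0.74 0.  ] turn [-0.24  1.04  0.34] shift cm [-0.32  0.02  5.63] w 0.0146
  ring now in plate mm [  2.82   0.54 100.2 ] F plate [-1.8  0.8 -1.8] M [-0.    0.74  0.01]
```

jog_arm(plan="-0.25 1.05 0.35 -0.32 0 0.5 255;0 0 0 0 0 1 255;0 0 0 0 0 1 255;0 0 0 0 0 1 255;0 0 0 0 0 1 255;0 0 0 0 0 1 255;0 0 0 0 0 0 255;0 0 0 0 0 0 255;0 0 0 0 0 0 255")

```text
time_s: 17.77
position: [0.5397, -0.1371, 0.1375]
tool_rot: [[0.747, -0.092, 0.658], [-0.068, -0.996, -0.062], [0.661, 0.002, -0.75]]
ft_force: [-0.6, 0.3, -2.7]
grip_width: 0.015
gripper_force: 69.0
```

```bash
python3 - <<'E'
from h import *
goal(.026,.0593,.0084,(-.15,1.25,0),gy=.0009)
im=imaging.get_image("wrist"); save(im,"w7"); measure(im,env.observe(),.040,.028,.0593,.0084,hook=[(.0195,.0215),(.0335,.0355)])
E
```

```text
u=0.026 t 17.77 pos [ 0.5397 -0.1371  0.1375] F [-0.6  0.3 -2.7] M [0.09 0.75 0.03] turn [ 0.06 -0.02 -0.09] shift cm [-0.1  -0.05  2.06] w 0.015
  ring now in plate mm [ 0.54 -0.55 46.61] F plate [-2.2  0.2 -1.7] M [0.04 0.76 0.01]
ring in tool: centre [0.0593 0.0012] bore r 0.0277 underside z 0.0085 tilt (rx,ry) deg [ 0.14 -1.13]
  hook 0.0195 3287 h med 0.0204 centre mm 0.23 -5.8 r 26.05
  hook 0.0335 2759 h med 0.0344 centre mm 0.45 -5.85 r 19.11
  ring centre in plate mm [ 0.88 -6.73 46.66]
```

jog_arm(plan="0 0 0 -0.06 -0.08 0.6 255;0 0 0 0 0 0.7 255;0 0 0 0 0 0.5 255;0 0 0 0 0 0.3 255;0 0 0 0 0 0 255;0 0 0 0 0 0 255")

```text
time_s: 18.32
position: [0.5532, -0.1374, 0.1207]
tool_rot: [[0.748, -0.092, 0.658], [-0.068, -0.996, -0.062], [0.66, 0.001, -0.751]]
ft_force: [-0.2, 0.7, -3.0]
grip_width: 0.015
gripper_force: 69.0
```

```bash
python3 - <<'E'
from h import *
goal(.006,.0593,.0084,(-.15,1.25,0),gy=.0009)
im=imaging.get_image("wrist"); save(im,"w8"); measure(im,env.observe(),.040,.028,.0593,.0084,hook=[(.0195,.0215),(.0335,.0355)])
E
```

```text
u=0.006 t 18.32 pos [ 0.5532 -0.1374  0.1207] F [-0.2  0.7 -3. ] M [ 0.08  0.75 -0.03] turn [ 0.04  0.02 -0.11] shift cm [-0.04  0.03  1.9 ] w 0.015
  ring now in plate mm [-1.000e-02  2.900e-01  2.498e+01] F plate [-2.1  0.7 -2.1] M [-0.01  0.75 -0.03]
ring in tool: centre [0.0592 0.0012] bore r 0.0276 underside z 0.0086 tilt (rx,ry) deg [ 0.12 -1.15]
  hook 0.0195 4037 h med 0.0203 centre mm 0.29 -5.99 r 25.96
  hook 0.0335 4497 h med 0.0345 centre mm -0.15 -5.83 r 40.17
  ring centre in plate mm [ 0.29 -5.93 25.01]
```

jog_arm(plan="0 0 0 0 0 0.3 255;0 0 0 0 0 0.3 255;0 0 0 0 0 0.3 255;0 0 0 0 0 0 255;0 0 0 0 0 0 255")

```text
time_s: 18.78
position: [0.5591, -0.1381, 0.114]
tool_rot: [[0.748, -0.092, 0.658], [-0.068, -0.996, -0.062], [0.661, 0.001, -0.751]]
ft_force: [1.0, 0.2, -3.7]
grip_width: 0.0148
gripper_force: 69.0
```

jog_arm(plan="0 0 0 0 0 0.3 255;0 0 0 0 0 0.3 255;0 0 0 0 0 0 255;0 0 0 0 0 0 255")

```text
time_s: 19.12
position: [0.563, -0.1384, 0.1095]
tool_rot: [[0.748, -0.092, 0.658], [-0.068, -0.996, -0.062], [0.661, 0.001, -0.751]]
ft_force: [-0.2, 1.2, -2.7]
grip_width: 0.0151
gripper_force: 69.0
```

```bash
python3 - <<'E'
from h import *
goal(.006,.0593,.0085,(-.15,1.2,0),gy=.0010)
im=imaging.get_image("wrist"); save(im,"w9"); measure(im,env.observe(),.040,.028,.0593,.0085,hook=[(.0195,.0215),(.0335,.0355)])
E
```

```text
u=0.006 t 19.12 pos [ 0.563  -0.1384  0.1095] F [-0.2  1.2 -2.7] M [0.03 0.75 0.01] turn [ 0.06 -0.04 -0.11] shift cm [-0.05  0.02  0.39] w 0.0151
  ring now in plate mm [0.4  0.06 9.98] F plate [-2.   1.2 -1.9] M [-0.02  0.75  0.03]
ring in tool: centre [0.0593 0.0012] bore r 0.0276 underside z 0.0086 tilt (rx,ry) deg [ 0.22 -0.92]
  hook 0.0195 8901 h med 0.0207 centre mm -0.07 -6.21 r 40.29
  hook 0.0335 4136 h med 0.0344 centre mm 0.27 -6.03 r 19.04
  ring centre in plate mm [ 0.71 -6.02  9.93]
```

jog_arm(plan="0 0 0 -0.04 0 0.15 255;0 0 0 0 0 0.1 255;0 0 0 0 0 0.07 255;0 0 0 0 0 0 255")

```text
time_s: 19.5
position: [0.5648, -0.1387, 0.1069]
tool_rot: [[0.747, -0.092, 0.658], [-0.068, -0.996, -0.062], [0.661, 0.002, -0.751]]
ft_force: [0.6, 0.6, -3.0]
grip_width: 0.015
gripper_force: 69.0
```

jog_arm(plan="0 0 0 0 0 0.07 255;0 0 0 0 0 0 255;0 0 0 0 0 0 255")

```text
time_s: 19.75
position: [0.5653, -0.1387, 0.1065]
tool_rot: [[0.747, -0.092, 0.658], [-0.068, -0.996, -0.062], [0.661, 0.002, -0.751]]
ft_force: [-0.4, 0.7, -3.1]
grip_width: 0.015
gripper_force: 69.0
```

```bash
python3 - <<'E'
from h import *
goal(.006,.0593,.0085,(-.15,1.2,0),gy=.0010)
E
```

```text
u=0.006 t 19.75 pos [ 0.5653 -0.1387  0.1065] F [-0.4  0.7 -3.1] M [ 0.    0.8  -0.01] turn [ 0.06 -0.06 -0.1 ] shift cm [-0.02  0.01  0.02] w 0.015
  ring now in plate mm [0.16 0.03 6.24] F plate [-2.4  0.7 -2. ] M [-0.06  0.8   0.03]
```

jog_arm(plan="0 0 0 0 0 0.05 255;0 0 0 0 0 0 255;0 0 0 0 0 0.04 255;0 0 0 0 0 0 255;0 0 0 0 0 0 255")

```text
time_s: 20.17
position: [0.5657, -0.1387, 0.1059]
tool_rot: [[0.747, -0.092, 0.658], [-0.068, -0.996, -0.062], [0.661, 0.002, -0.751]]
ft_force: [-4.1, 0.6, -0.6]
grip_width: 0.0152
gripper_force: 69.7
```

```bash
python3 - <<'E'
from h import *
goal(.006,.0593,.0085,(-.15,1.2,0),gy=.0010)
E
```

```text
u=0.006 t 20.17 pos [ 0.5657 -0.1387  0.1059] F [-4.1  0.6 -0.6] M [0.06 0.89 0.02] turn [ 0.07 -0.05 -0.11] shift cm [-0.01  0.01 -0.06] w 0.0152
  ring now in plate mm [0.1  0.01 5.49] F plate [-3.5  0.3  2.2] M [-0.    0.9   0.03]
```

jog_arm(plan="0 0 0 0 0 0.05 255;0 0 0 0 0 0 255;0 0 0 0 0 0 255")

```text
time_s: 20.42
position: [0.5659, -0.1387, 0.1055]
tool_rot: [[0.748, -0.092, 0.658], [-0.068, -0.996, -0.062], [0.661, 0.002, -0.751]]
ft_force: [-6.5, 0.1, 3.1]
grip_width: 0.015
gripper_force: 70.1
```

jog_arm(plan="0 0 0 0 0 0 130;0 0 0 0 0 0 130;0 0 0 0 0 0 130;0 0 0 0 0 -0.5 130;0 0 0 0 0 -1.5 130;0 0 0 0 0 -3 130;0 0 0 0 0 -4 100;0 0 0 0 0 -1 60;0 0 0 0 0 0 30")

```text
time_s: 21.17
position: [0.4996, -0.1327, 0.1831]
tool_rot: [[0.745, -0.093, 0.66], [-0.067, -0.996, -0.065], [0.664, 0.004, -0.748]]
ft_force: [0.1, -0.1, 0.3]
grip_width: 0.0741
gripper_force: 0.0
```

```bash
cat >> h.py <<'E'
def seated(im,ro,ri,h0):
    vv,uu=np.mgrid[0:480,0:640]; P=bydepth(im,np.c_[uu.ravel(),vv.ravel()]); w=(P-HK[:3])@Rplate()
    r=np.hypot(w[:,0]-AX[0],w[:,1]-AX[1]); m=(r<ro-.001)&(r>ri+.001)&(np.abs(w[:,2]-h0)<.012)&(w[:,0]>-ro+.01); t=w[m]
    A=np.c_[t[:,:2],np.ones(len(t))]; pl=np.linalg.lstsq(A,t[:,2],rcond=None)[0]
    b=w[(np.abs(w[:,2]-h0)<.004)&(r<ro+.006)]; (cx,cy),rr=cv2.minEnclosingCircle((b[(b[:,0]>-.01)|(np.abs(b[:,1]-AX[1])>.015)][:,:2]*1e3).astype(np.float32))
    hd=w[(w[:,0]<-ro-.02)&(w[:,0]>-.13)&(np.abs(w[:,1]-AX[1])<.03)&(np.abs(w[:,2]-h0+.001)<.008)]
    y=np.nan
    if len(hd)>50: l=np.polyfit(hd[:,0],hd[:,1],1); y=np.degrees(np.arctan(l[0]))
    print("seated: top h mm",(1e3*(pl[2]+pl[:2]@AX)).round(2),"expect",h0*1e3,"tilt deg x,y",np.degrees(pl[:2]).round(2),"n",len(t),"circle",round(cx,2),round(cy,2),round(rr,2),"handle yaw",np.round(y,2))
E
python3 - <<'E'
from h import *
im=imaging.get_image("wrist"); save(im,"w10"); seated(im,.040,.028,.018); rel([.4381,.0993,.15],flip(-1.7)); print(np.round(env.observe()["q"],1))
E
```

```text
seated: top h mm 18.04 expect 18.0 tilt deg x,y [ 0.81 -0.03] n 5829 circle -1.26 -6.19 40.0 handle yaw -1.25
 t 21.22 pos [ 0.5003 -0.1329  0.1818] F [-0.8  0.1  0.5] M [ 0.02  0.32 -0.02] turn [  1.5  -41.49  -3.4 ] shift cm [ -8.31 -22.55  -3.21] w 0.0754
[-39.   10.6 113.8  50.2  28.4  16.9]
```

View pics/w10.png

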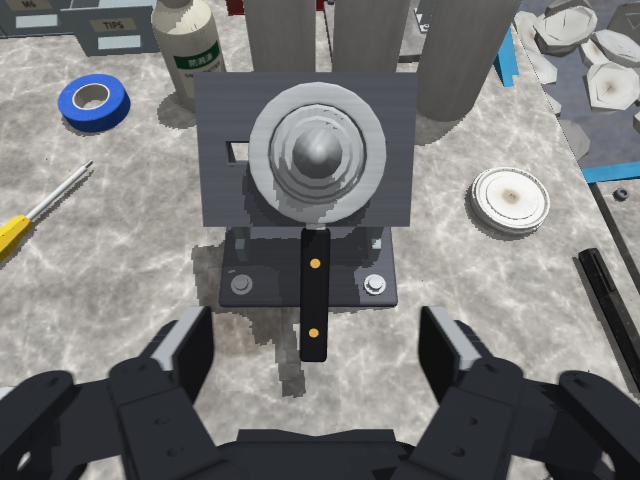

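The view shows the large gauge on the hook, ring at (318,150), handle straight down the picture. It's at the right height. Next, the middle gauge.

jog_arm(plan="0 0 0 0 0 -2 0;0 -6.9 0 0 -3.6 -1 0;0 -6.9 0 0 -3.7 0 0;0 -6.9 0 0 -3.7 0 0;0 -6.9 0 0 -3.7 0 0;0 -6.9 0 0 -3.7 0 0;0 -6.9 0 0 -3.7 0 0;0 0 0 0 0 0 0")

```text
time_s: 21.88
position: [0.5011, 0.0348, 0.1995]
tool_rot: [[0.975, -0.056, 0.216], [-0.061, -0.998, 0.019], [0.214, -0.031, -0.976]]
ft_force: [-0.9, 0.2, -1.3]
grip_width: 0.0857
gripper_force: 0.0
```

```bash
python3 - <<'E'
from h import *
im=imaging.get_image("wrist"); rel([.4353,.1018,.10],flip(-2)); rings(im)
E
```

```text
t 21.93 pos [0.5006 0.0326 0.1987] F [ 0.3 -1.1  0.8] M [-0.05  0.15 -0.05] turn [ -1.64 -12.61  -1.38] shift cm [-8.93 -6.24  8.32] w 0.0855
hole [248.8 288.1] [0.4889 0.0976 0.012 ] size [0.0423 0.0417]
   yaw -1.87
```

jog_arm(plan="0 0 0 -2.23 -1.55 2 0;0 0 0 -2.23 -1.55 2 0;0 0 0 -2.23 -1.55 2 0;0 0 0 -2.23 -1.55 2 0;-0.8 -6.3 -0.7 0 0 0 0;-0.8 -6.3 -0.7 0 0 0 0;0 0 0 0 0 0 0;0 0 0 0 0 0 0")

```text
time_s: 22.6
position: [0.4343, 0.0977, 0.1028]
tool_rot: [[0.999, -0.042, 0.003], [-0.042, -0.999, 0.001], [0.003, -0.001, -1.0]]
ft_force: [-0.8, 1.1, 0.1]
grip_width: 0.0858
gripper_force: 0.0
```

```bash
python3 - <<'E'
from h import *
im=imaging.get_image("wrist"); rel([.4353,.1009,.0045],flip(-1.8)); rings(im)
E
```

```text
t 22.65 pos [0.4336 0.0977 0.103 ] F [-0.6  0.8 -0.2] M [-0.03 -0.   -0.02] turn [-0.04 -0.16 -0.64] shift cm [ 0.13 -0.32  9.85] w 0.0853
hole [310.3 160.5] [0.4889 0.0984 0.012 ] size [0.0416 0.0413]
   yaw -1.82
```

jog_arm(plan="0 0 -0.6 0.13 -0.27 3.5 0;0 0 0 0 0 3.5 0;0 0 0 0 0 2.8 0;0 0 0 0 0 0 255;0 0 0 0 0 0 255;0 0 0 0 0 0 255;0 0 0 0 0 0 255;0 0 0 0 0 0 255;0 0 0 0 0 0 255;0 0 0 0 0 0 255")

```text
time_s: 23.48
position: [0.4357, 0.1006, 0.0071]
tool_rot: [[1.0, -0.031, 0.004], [-0.031, -1.0, -0.001], [0.004, 0.0, -1.0]]
ft_force: [-2.0, -1.7, 11.1]
grip_width: 0.0146
gripper_force: 68.3
```

jog_arm(plan="0 0 0 0 0 0 255;0 0 0 0 0 0 255;0 0 0 0 0 -1 255;0 0 0 0 0 -3.5 255;0 0 0 0 0 -4 255;0 0 0 0 0 -4 255;0 0 0 0 0 -4 255;0 0 0 0 2 -3 255;0 0 0 0 3 -2 255;0 0 0 0 3 0 255")

```text
time_s: 24.32
position: [0.4332, 0.0201, 0.2254]
tool_rot: [[1.0, -0.029, 0.01], [-0.029, -1.0, -0.002], [0.01, 0.002, -1.0]]
ft_force: [-0.3, -1.0, -1.8]
grip_width: 0.0148
gripper_force: 68.9
```

jog_arm(plan="0 5.5 0 0 2.5 0 255;0 5.5 0 0 2.5 0 255;0 5.5 0 0 2.5 0 255;0 5.5 0 0 2.5 0 255;0 5.5 0 0 2.5 0 255;0 5.5 0 0 2.5 0 255;0 5.5 0 0 2.5 0 255;0 1.5 0 0 0 0 255;0 0 0 0 0 0 255;0 0 0 0 0 0 255")

```text
time_s: 25.15
position: [0.4271, -0.1419, 0.2203]
tool_rot: [[0.792, -0.028, 0.609], [-0.025, -1.0, -0.013], [0.609, -0.005, -0.793]]
ft_force: [0.2, -0.2, -1.6]
grip_width: 0.0147
gripper_force: 69.0
```

```bash
python3 - <<'E'
from h import *
goal(.10,.052,.007,(0,1,0)); print(np.round(env.observe()['q'],1))
E
```

```text
u=0.1 t 25.15 pos [ 0.4271 -0.1419  0.2203] F [ 0.2 -0.2 -1.6] M [ 0.    0.54 -0.02] turn [-2.44  3.56  2.5 ] shift cm [ 4.31 -0.9   8.15] w 0.0147
  ring now in plate mm [-39.43 -11.64 179.7 ] F plate [-0.9 -0.2 -1.4] M [-0.05  0.54  0.01]
[-49.9   0.7 114.5  40.   45.4  17.9]
```

jog_arm(plan="0 0 0 1.44 -0.3 2.2 255;0 0 0 1.44 -0.3 2.2 255;0 0 0 1.44 -0.3 2.2 255;-0.8 1.2 0.8 0 0 1.5 255;-0.8 1.2 0.8 0 0 0 255;-0.8 1.2 0.8 0 0 0 255;0 0 0 0 0 0 255;0 0 0 0 0 0 255")

```text
time_s: 25.82
position: [0.5118, -0.134, 0.1828]
tool_rot: [[0.75, -0.083, 0.656], [-0.062, -0.997, -0.055], [0.658, 0.001, -0.753]]
ft_force: [-0.5, -1.2, -1.1]
grip_width: 0.0147
gripper_force: 69.1
```

```bash
python3 - <<'E'
from h import *
im=imaging.get_image("wrist"); save(im,"w11"); s=env.observe(); goal(.06,.052,.007,(0,1,0))
gc,gz=measure(im,s,.033,.021,.052,.007,hook=[(.0335,.0355),(.060,.066)])
E
```

```text
u=0.06 t 25.87 pos [ 0.5119 -0.1345  0.183 ] F [ 0.1  0.2 -0.8] M [ 0.03  0.61 -0.01] turn [-0.12 -0.1   0.24] shift cm [-0.19  0.07  4.03] w 0.0147
  ring now in plate mm [  1.14   0.84 100.46] F plate [-0.5  0.2 -0.7] M [-0.02  0.61  0.01]
ring in tool: centre [ 0.0521 -0.0001] bore r 0.0208 underside z 0.0093 tilt (rx,ry) deg [ 0.03 -1.01]
  hook 0.0335 1614 h med 0.0344 centre mm 0.44 -5.73 r 19.18
  hook 0.06 695 h med 0.0635 centre mm 0.21 -5.94 r 7.79
  ring centre in plate mm [ 1.6  -4.94 98.21]
```

jog_arm(plan="-0.1 -0.1 0.25 -0.13 0.08 0.8 255;0 0 0 0 0 1 255;0 0 0 0 0 1 255;0 0 0 0 0 1 255;0 0 0 0 0 1 255;0 0 0 0 0 0.8 255;0 0 0 0 0 0 255;0 0 0 0 0 0 255;0 0 0 0 0 0 255")

```text
time_s: 26.62
position: [0.5471, -0.1391, 0.1397]
tool_rot: [[0.75, -0.09, 0.655], [-0.068, -0.996, -0.059], [0.658, -0.001, -0.753]]
ft_force: [-0.6, 0.5, -1.6]
grip_width: 0.0148
gripper_force: 69.1
```

```bash
python3 - <<'E'
from h import *
im=imaging.get_image("wrist"); s=env.observe(); goal(.02,.0521,.0093,(0,1,0))
gc,gz=measure(im,s,.033,.021,.052,.009,hook=[(.0335,.0355),(.060,.066)])
E
```

```text
u=0.02 t 26.67 pos [ 0.547  -0.1392  0.1399] F [ 0.2 -0.3 -1.9] M [0.02 0.63 0.01] turn [ 0.05 -0.03 -0.11] shift cm [-0.1  -0.1   2.22] w 0.0145
  ring now in plate mm [ 0.59 -1.06 42.28] F plate [-1.1 -0.3 -1.6] M [-0.02  0.63  0.03]
ring in tool: centre [0.0523 0.0003] bore r 0.0208 underside z 0.0093 tilt (rx,ry) deg [ 0.   -0.92]
  hook 0.0335 2743 h med 0.0344 centre mm 0.45 -6.06 r 19.11
  hook 0.06 1371 h med 0.0636 centre mm -17.46 -7.18 r 25.4
  ring centre in plate mm [ 1.06 -7.23 42.25]
```

jog_arm(plan="0 0 0 -0.06 -0.11 0.2 255;0 0 0 0 0 0.3 255;0 0 0 0 0 0 255;0 0 0 0 0 0 255")

```text
time_s: 27.0
position: [0.55, -0.1383, 0.1353]
tool_rot: [[0.75, -0.09, 0.655], [-0.069, -0.996, -0.059], [0.657, -0.001, -0.754]]
ft_force: [0.5, -0.8, -2.3]
grip_width: 0.0149
gripper_force: 69.0
```

```bash
python3 - <<'E'
from h import *
im=imaging.get_image("wrist"); s=env.observe(); goal(.02,.0522,.0093,(0,1,0),gy=.0002)
gc,gz=measure(im,s,.033,.021,.0522,.0093,hook=[(.0335,.0355)])
E
```

```text
u=0.02 t 27.05 pos [ 0.55   -0.1383  0.1353] F [-0.3  0.1 -2.5] M [0.08 0.63 0.03] turn [ 0.04 -0.   -0.12] shift cm [-0.03  0.    1.69] w 0.0144
  ring now in plate mm [ 0.   -0.1  36.92] F plate [-1.9  0.1 -1.7] M [0.04 0.64 0.  ]
ring in tool: centre [0.0523 0.0003] bore r 0.0208 underside z 0.0092 tilt (rx,ry) deg [-0.01 -0.89]
  hook 0.0335 2869 h med 0.0344 centre mm 0.29 -5.88 r 19.02
  ring centre in plate mm [ 0.42 -6.13 36.97]
```

Aligned. Down onto the 39 mm step.

jog_arm(plan="0 0 0 0 0 0.3 255;0 0 0 0 0 0.3 255;0 0 0 0 0 0.3 255;0 0 0 0 0 0 255;0 0 0 0 0 0 255")

```text
time_s: 27.47
position: [0.556, -0.1388, 0.1283]
tool_rot: [[0.751, -0.09, 0.655], [-0.069, -0.996, -0.058], [0.657, -0.001, -0.754]]
ft_force: [-0.1, -0.8, -2.0]
grip_width: 0.0145
gripper_force: 69.1
```

jog_arm(plan="0 0 0 0 0 0.25 255;0 0 0 0 0 0.2 255;0 0 0 0 0 0.1 255;0 0 0 0 0 0 255;0 0 0 0 0 0 255")

```text
time_s: 27.88
position: [0.5595, -0.1391, 0.1243]
tool_rot: [[0.75, -0.09, 0.655], [-0.069, -0.996, -0.059], [0.657, -0.001, -0.754]]
ft_force: [0.1, 0.0, -2.4]
grip_width: 0.0147
gripper_force: 69.1
```

```bash
python3 - <<'E'
from h import *
goal(.02,.0522,.0093,(0,.9,0),gy=.0002)
E
```

```text
u=0.02 t 27.88 pos [ 0.5595 -0.1391  0.1243] F [ 0.1  0.  -2.4] M [ 0.09  0.68 -0.02] turn [ 0.03 -0.09 -0.12] shift cm [-0.02  0.    0.22] w 0.0147
  ring now in plate mm [ 0.19 -0.1  22.33] F plate [-1.5  0.1 -1.9] M [ 0.01  0.68 -0.03]
```

jog_arm(plan="0 0 0 0 0 0.1 255;0 0 0 0 0 0.07 255;0 0 0 0 0 0 255;0 0 0 0 0 0.04 255;0 0 0 0 0 0 255;0 0 0 0 0 0 255")

```text
time_s: 28.38
position: [0.5609, -0.1393, 0.1228]
tool_rot: [[0.75, -0.09, 0.655], [-0.069, -0.996, -0.059], [0.658, -0.001, -0.753]]
ft_force: [-0.2, 0.1, -2.9]
grip_width: 0.0148
gripper_force: 69.1
```

jog_arm(plan="0 0 0 0 0 0.05 255;0 0 0 0 0 0 255;0 0 0 0 0 0 255")

```text
time_s: 28.63
position: [0.5612, -0.1393, 0.1225]
tool_rot: [[0.75, -0.09, 0.655], [-0.069, -0.996, -0.059], [0.657, -0.001, -0.753]]
ft_force: [-0.8, 0.2, -1.5]
grip_width: 0.0149
gripper_force: 69.2
```

```bash
python3 - <<'E'
from h import *
goal(.02,.0522,.0093,(0,.9,0),gy=.0002)
E
```

```text
u=0.02 t 28.63 pos [ 0.5612 -0.1393  0.1225] F [-0.8  0.2 -1.5] M [0.06 0.61 0.04] turn [ 0.04 -0.1  -0.12] shift cm [-0.03  0.   -0.03] w 0.0149
  ring now in plate mm [ 0.27 -0.12 19.84] F plate [-1.6  0.1 -0.6] M [0.03 0.62 0.02]
```

jog_arm(plan="0 0 0 0 0 0.05 255;0 0 0 0 0 0 255;0 0 0 0 0 0.04 255;0 0 0 0 0 0 255;0 0 0 0 0 0 255")

```text
time_s: 29.05
position: [0.5616, -0.1393, 0.1218]
tool_rot: [[0.75, -0.09, 0.655], [-0.069, -0.996, -0.059], [0.657, -0.001, -0.754]]
ft_force: [-5.3, 0.8, 0.8]
grip_width: 0.0148
gripper_force: 69.9
```

```bash
python3 - <<'E'
from h import *
goal(.02,.0522,.0093,(0,.9,0),gy=.0002)
im=imaging.get_image("wrist"); save(im,"w12"); measure(im,env.observe(),.033,.021,.0522,.0093,hook=[(.0335,.0355)]); seated(im,.033,.021,.032); seated(im,.040,.034,.018)
E
```

```text
u=0.02 t 29.05 pos [ 0.5616 -0.1393  0.1218] F [-5.3  0.8  0.8] M [ 0.02  0.84 -0.07] turn [ 0.05 -0.09 -0.12] shift cm [-0.01  0.   -0.1 ] w 0.0148
  ring now in plate mm [ 0.14 -0.11 19.04] F plate [-3.5  0.4  4.1] M [-0.09  0.84 -0.02]
ring in tool: centre [0.0523 0.0004] bore r 0.0208 underside z 0.0075 tilt (rx,ry) deg [-0.04  0.76]
  hook 0.0335 8282 h med 0.0341 centre mm 0.82 -6.29 r 31.94
  ring centre in plate mm [ 0.48 -6.15 20.85]
seated: top h mm 32.94 expect 32.0 tilt deg x,y [ 1.66 -0.1 ] n 13400 circle 0.25 -6.19 33.01 handle yaw -0.37
seated: top h mm 18.34 expect 18.0 tilt deg x,y [-0.31 -0.13] n 4437 circle -1.08 -6.15 40.01 handle yaw -1.21
```

Pressing tipped the gauge up 1.7° in the pads. I'll square it with the tool before letting go.

```bash
python3 - <<'E'
from h import *
goal(.0202,.0523,.0075,(0,-.76,0),gy=.0004)
E
```

```text
u=0.0202 t 29.1 pos [ 0.5616 -0.1393  0.1218] F [-5.2  0.2  0.9] M [ 0.04  0.76 -0.05] turn [ 0.04 -1.75 -0.12] shift cm [ 0.   -0.02 -0.1 ] w 0.0144
  ring now in plate mm [ 0.2  -0.3  20.83] F plate [-3.4 -0.3  4.1] M [-0.05  0.76 -0.02]
```

jog_arm(plan="0 0 0 0 0 -0.1 255;0 -0.6 0 0 0 0 255;0 -0.6 0 0 0 0 255;0 -0.5 -0.1 0 0 0 255;0 0 0 0 0 0 255;0 0 0 0 0 0 255")

```text
time_s: 29.6
position: [0.5613, -0.1393, 0.1227]
tool_rot: [[0.769, -0.089, 0.633], [-0.068, -0.996, -0.057], [0.635, 0.0, -0.772]]
ft_force: [-2.5, -0.2, -1.2]
grip_width: 0.0148
gripper_force: 69.5
```

```bash
python3 - <<'E'
from h import *
goal(.0200,.0523,.0075,(0,-.76,0),gy=.0004)
im=imaging.get_image("wrist"); measure(im,env.observe(),.033,.021,.0522,.0075,hook=[]); seated(im,.033,.021,.032)
E
```

```text
u=0.02 t 29.6 pos [ 0.5613 -0.1393  0.1227] F [-2.5 -0.2 -1.2] M [0.07 0.44 0.03] turn [ 0.04 -0.1  -0.02] shift cm [-0.03 -0.02  0.02] w 0.0148
  ring now in plate mm [ 0.34 -0.24 20.26] F plate [-2.7 -0.4  0.7] M [0.05 0.45 0.  ]
ring in tool: centre [0.0507 0.0004] bore r 0.0161 underside z 0.0074 tilt (rx,ry) deg [-0.04  0.65]
  ring centre in plate mm [-0.94 -6.13 20.33]
seated: top h mm 32.36 expect 32.0 tilt deg x,y [ 0.04 -0.08] n 13361 circle 0.74 -5.96 32.95 handle yaw -0.37
```

jog_arm(plan="0 0 0 0 0 0 130;0 0 0 0 0 0 130;0 0 0 0 0 0 130;0 0 0 0 0 0 130;0 0 0 0 0 -0.5 130;0 0 0 0 0 -1.5 130;0 0 0 0 0 -3 130;0 0 0 0 0 -4 100;0 0 0 0 0 -1 60;0 0 0 0 0 0 30")

```text
time_s: 30.48
position: [0.4973, -0.1339, 0.2023]
tool_rot: [[0.767, -0.09, 0.635], [-0.067, -0.996, -0.06], [0.638, 0.003, -0.77]]
ft_force: [0.3, 0.5, -0.7]
grip_width: 0.0741
gripper_force: 0.0
```

```bash
python3 - <<'E'
from h import *
im=imaging.get_image("wrist"); save(im,"w13"); seated(im,.033,.021,.032); seated(im,.040,.034,.018); rel([.4346,.3254,.15],flip(18.8))
i=np.hypot
E
```

```text
seated: top h mm 31.99 expect 32.0 tilt deg x,y [1.09 0.02] n 4506 circle -1.25 -5.95 33.07 handle yaw -0.42
seated: top h mm 18.31 expect 18.0 tilt deg x,y [-0.3  -0.16] n 1819 circle -1.3 -6.11 39.95 handle yaw -0.91
 t 30.53 pos [ 0.4978 -0.1339  0.2009] F [ 0.7  1.4 -0.1] M [ 0.01  0.31 -0.05] turn [  8.36 -38.94 -22.96] shift cm [-11.23 -45.19  -2.78] w 0.0755
```

View pics/w13.png

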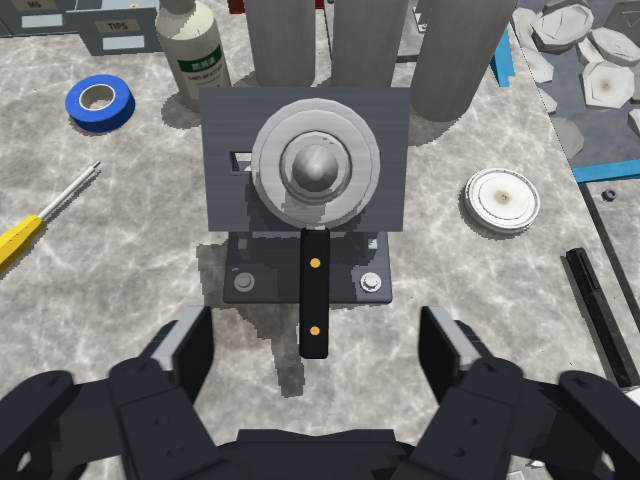

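Mid is seated: top height 31.99 mm, ring at (316,163), handles in line. Now the small gauge.

jog_arm(plan="0 0 0 0 0 -2 0;0 -6.5 0 0 -3.6 -1 0;0 -6.5 0 0 -3.8 0 0;0 -6.5 0 0 -3.8 0 0;0 -6.5 0 0 -3.8 0 0;0 -6.5 0 0 -3.8 0 0;0 -6.5 0 0 -3.8 0 0;0 0 0 -0.5 -3.9 0 0;0 0 0 -0.5 -3.9 0 0;0 0 0 -0.5 -3.9 0 0")

```text
time_s: 31.37
position: [0.4916, 0.1744, 0.2185]
tool_rot: [[0.988, -0.07, 0.137], [-0.072, -0.997, 0.01], [0.136, -0.02, -0.991]]
ft_force: [0.4, -0.4, 0.5]
grip_width: 0.0852
gripper_force: 0.0
```

```bash
python3 - <<'E'
from h import *
rel([.4354,.3253,.13],flip(18.8))
E
```

```text
t 31.37 pos [0.4916 0.1744 0.2185] F [ 0.4 -0.4  0.5] M [-0.05  0.03 -0.  ] turn [  0.45  -7.91 -22.84] shift cm [ -7.84 -14.49   8.14] w 0.0852
```

jog_arm(plan="0 0 0 -1.57 -2.9 1.6 0;0 0 0 -1.57 -2.9 1.6 0;0 0 0 -1.57 -2.9 1.6 0;0 0 0 -1.57 -2.9 1.6 0;0 0 0 -1.57 -2.9 1.6 0;0 -2 -5.7 0 0 0 0;0 -2 -5.7 0 0 0 0;0 -2 -5.7 0 0 0 0;0 -2 -5.7 0 0 0 0;0 0 0 0 0 0 0")

```text
time_s: 32.2
position: [0.4359, 0.3234, 0.1311]
tool_rot: [[0.946, 0.324, -0.001], [0.324, -0.946, -0.009], [-0.004, 0.008, -1.0]]
ft_force: [1.0, 0.1, 0.2]
grip_width: 0.0856
gripper_force: 0.0
```

jog_arm(plan="0 0 0 0 0 0 0")

```text
time_s: 32.28
position: [0.4354, 0.3231, 0.1315]
tool_rot: [[0.948, 0.317, 0.001], [0.317, -0.948, -0.009], [-0.002, 0.008, -1.0]]
ft_force: [-0.1, 0.5, 0.4]
grip_width: 0.085
gripper_force: 0.0
```

```bash
python3 - <<'E'
from h import *
im=imaging.get_image("wrist"); rel([.4354,.3253,.0045],flip(18.8)); rings(im)
E
```

```text
t 32.33 pos [0.4352 0.3229 0.1319] F [-0.3 -0.4 -0.3] M [0.05 0.03 0.  ] turn [ 0.49  0.1  -0.3 ] shift cm [ 0.12 -0.33 12.74] w 0.0855
hole [308.  168.7] [0.4791 0.3415 0.012 ] size [0.0282 0.028 ]
   yaw 18.86
```

jog_arm(plan="0.5 0.1 -0.3 0.13 -0.3 3.5 0;0 0 0 0 0 3.9 0;0 0 0 0 0 3.5 0;0 0 0 0 0 1.8 0;0 0 0 0 0 0 255;0 0 0 0 0 0 255;0 0 0 0 0 0 255;0 0 0 0 0 0 255;0 0 0 0 0 0 255;0 0 0 0 0 0 255")

```text
time_s: 33.17
position: [0.4363, 0.3259, 0.0074]
tool_rot: [[0.946, 0.324, 0.003], [0.324, -0.946, 0.001], [0.003, -0.0, -1.0]]
ft_force: [-0.9, -0.6, 7.4]
grip_width: 0.0151
gripper_force: 68.0
```

jog_arm(plan="0 0 0 0 0 0 255;0 0 0 0 0 0 255;0 0 0 0 0 0 255;0 0 0 0 0 -1 255;0 0 0 0 0 -3.5 255;0 0 0 0 0 -4 255;0 0 4.5 0 0 -4 255;0 0 4.5 0 0 -4 255;0 0 4.5 0 0 -4 255;0 0 4.5 0 0 -1 255")

```text
time_s: 34.0
position: [0.4368, 0.3262, 0.2286]
tool_rot: [[1.0, 0.013, 0.011], [0.013, -1.0, 0.005], [0.011, -0.005, -1.0]]
ft_force: [0.6, -0.2, -2.3]
grip_width: 0.0149
gripper_force: 68.7
```

jog_arm(plan="0 0 0 0 4 0 255;0 0 0 0 4 0 255;0 0 0 0 4 0 255;0 0 0 0 4 0 255;0 0 0 0 4 0 255;0 0 0 0 4 0 255;0 5 0 0 3 0 255;0 5 0 0 3 0 255;0 5 0 0 3 0 255;0 5 0 0 3 0 255")

```text
time_s: 34.83
position: [0.4409, -0.0357, 0.2222]
tool_rot: [[0.937, 0.016, 0.348], [0.016, -1.0, 0.004], [0.348, 0.002, -0.937]]
ft_force: [1.5, 0.0, -2.3]
grip_width: 0.0147
gripper_force: 68.8
```

jog_arm(plan="0 5 0 0 2 0 255;0 5 0 0 2 0 255;0 5 0 0 2 0 255;0 5 0 0 2 0 255;0 0 0 0 0 0 255;0 0 0 0 0 0 255")

```text
time_s: 35.33
position: [0.4422, -0.1078, 0.2208]
tool_rot: [[0.784, 0.017, 0.621], [0.01, -1.0, 0.014], [0.621, -0.005, -0.784]]
ft_force: [0.3, -0.5, -0.9]
grip_width: 0.0147
gripper_force: 68.9
```

```bash
python3 - <<'E'
from h import *
goal(.11,.045,.008,(0,1,0)); print(np.round(env.observe()['q'],1))
E
```

```text
u=0.11 t 35.33 pos [ 0.4422 -0.1078  0.2208] F [ 0.3 -0.5 -0.9] M [ 0.04  0.49 -0.02] turn [-4.05  2.75  4.47] shift cm [3.63 2.83 6.15] w 0.0147
  ring now in plate mm [-36.91  25.2  172.36] F plate [-0.3 -0.5 -0.9] M [-0.02  0.49 -0.02]
[-44.3   0.9 114.7  40.5  43.1  19.8]
```

jog_arm(plan="0 0 0 1.2 0.95 2 255;0 0 0 1.2 0.95 2 255;0 0 0 1.2 0.95 2 255;-1.4 0.9 1.5 0 0 0 255;-1.4 0.9 1.5 0 0 0 255;-1.3 0.9 1.5 0 0 0 255;0 0 0 0 0 0 255;0 0 0 0 0 0 255;0 0 0 0 0 0 255")

```text
time_s: 36.08
position: [0.5094, -0.1338, 0.1965]
tool_rot: [[0.751, -0.084, 0.655], [-0.063, -0.996, -0.057], [0.658, 0.001, -0.753]]
ft_force: [-0.4, -0.7, -1.1]
grip_width: 0.0142
gripper_force: 68.9
```

```bash
python3 - <<'E'
from h import *
im=imaging.get_image("wrist"); save(im,"w14"); s=env.observe(); goal(.075,.045,.008,(0,1,0))
gc,gz=measure(im,s,.026,.014,.045,.008,hook=[(.046,.053),(.060,.066)])
E
```

```text
u=0.075 t 36.13 pos [ 0.5093 -0.1341  0.1964] F [ 0.2  0.2 -0.9] M [0.04 0.52 0.03] turn [-0.06 -0.04  0.19] shift cm [-0.15  0.08  3.61] w 0.0145
  ring now in plate mm [  0.84   0.98 111.2 ] F plate [-0.5  0.2 -0.8] M [0.02 0.53 0.03]
ring in tool: centre [ 0.0451 -0.0007] bore r 0.0139 underside z 0.009 tilt (rx,ry) deg [ 0.01 -0.6 ]
  hook 0.046 319 h med 0.0517 centre mm 0.24 -5.99 r 12.47
  hook 0.06 596 h med 0.0635 centre mm 0.65 -5.94 r 7.75
  ring centre in plate mm [  1.25  -4.24 110.21]
```

jog_arm(plan="-0.05 -0.4 0.2 -0.07 0.06 0.9 255;0 0 0 0 0 1 255;0 0 0 0 0 1 255;0 0 0 0 0 1 255;0 0 0 0 0 0.9 255;0 0 0 0 0 0.5 255;0 0 0 0 0 0 255;0 0 0 0 0 0 255;0 0 0 0 0 0 255")

```text
time_s: 36.88
position: [0.5428, -0.138, 0.1555]
tool_rot: [[0.755, -0.09, 0.65], [-0.068, -0.996, -0.058], [0.653, -0.0, -0.758]]
ft_force: [0.5, 0.3, -1.1]
grip_width: 0.0146
gripper_force: 68.9
```

```bash
python3 - <<'E'
from h import *
im=imaging.get_image("wrist"); save(im,"w15"); s=env.observe(); goal(.034,.0451,.009,(0,.6,0))
gc,gz=measure(im,s,.026,.014,.045,.009,hook=[(.046,.053),(.060,.0665)])
E
```

```text
u=0.034 t 36.93 pos [ 0.5428 -0.138   0.1557] F [ 0.5  0.4 -1.6] M [-0.02  0.51 -0.02] turn [ 0.04 -0.05 -0.08] shift cm [-0.07 -0.02  2.3 ] w 0.0147
  ring now in plate mm [ 0.43 -0.25 57.02] F plate [-0.6  0.5 -1.5] M [-0.06  0.5   0.03]
ring in tool: centre [ 0.0449 -0.0004] bore r 0.0139 underside z 0.0092 tilt (rx,ry) deg [-0.06 -0.6 ]
  hook 0.046 610 h med 0.0515 centre mm 0.21 -5.87 r 12.53
  hook 0.06 2050 h med 0.0645 centre mm -6.04 -5.4 r 31.74
  ring centre in plate mm [ 0.56 -5.76 56.85]
```

jog_arm(plan="0 0 0 -0.04 0 0.3 255;0 0 0 0 0 0.3 255;0 0 0 0 0 0.3 255;0 0 0 0 0 0.2 255;0 0 0 0 0 0 255;0 0 0 0 0 0 255")

```text
time_s: 37.43
position: [0.5498, -0.1386, 0.1466]
tool_rot: [[0.755, -0.09, 0.65], [-0.068, -0.996, -0.058], [0.652, -0.001, -0.758]]
ft_force: [0.7, -0.3, -1.4]
grip_width: 0.0142
gripper_force: 68.9
```

```bash
python3 - <<'E'
from h import *
goal(.034,.0449,.0091,(0,.6,0),gy=-.0004)
E
```

```text
u=0.034 t 37.43 pos [ 0.5498 -0.1386  0.1466] F [ 0.7 -0.3 -1.4] M [ 0.04  0.53 -0.05] turn [ 0.03 -0.01 -0.09] shift cm [0.01 0.02 1.15] w 0.0142
  ring now in plate mm [-0.27  0.17 45.46] F plate [-0.4 -0.2 -1.5] M [-0.04  0.53 -0.04]
```

jog_arm(plan="0 0 0 0.02 0.02 0.3 255;0 0 0 0 0 0.3 255;0 0 0 0 0 0.2 255;0 0 0 0 0 0.1 255;0 0 0 0 0 0 255;0 0 0 0 0 0 255")

```text
time_s: 37.93
position: [0.5557, -0.1393, 0.14]
tool_rot: [[0.755, -0.09, 0.65], [-0.068, -0.996, -0.058], [0.652, -0.001, -0.758]]
ft_force: [-0.4, 0.3, -1.2]
grip_width: 0.0147
gripper_force: 68.9
```

```bash
python3 - <<'E'
from h import *
goal(.034,.0449,.0091,(0,.6,0),gy=-.0004)
E
```

```text
u=0.034 t 37.93 pos [ 0.5557 -0.1393  0.14  ] F [-0.4  0.3 -1.2] M [ 0.06  0.56 -0.04] turn [ 0.02 -0.01 -0.09] shift cm [-0.    0.01  0.25] w 0.0147
  ring now in plate mm [ 2.000e-02 -1.000e-02  3.652e+01] F plate [-1.1  0.2 -0.6] M [-0.02  0.56 -0.04]
```

jog_arm(plan="0 0 0 0 0 0.1 255;0 0 0 0 0 0.08 255;0 0 0 0 0 0 255;0 0 0 0 0 0.04 255;0 0 0 0 0 0 255;0 0 0 0 0 0 255")

```text
time_s: 38.43
position: [0.5571, -0.1395, 0.1384]
tool_rot: [[0.755, -0.09, 0.65], [-0.068, -0.996, -0.058], [0.653, -0.001, -0.758]]
ft_force: [-0.5, -0.2, -1.8]
grip_width: 0.0145
gripper_force: 68.9
```

jog_arm(plan="0 0 0 0 0 0.04 255;0 0 0 0 0 0 255;0 0 0 0 0 0 255")

```text
time_s: 38.68
position: [0.5574, -0.1395, 0.1382]
tool_rot: [[0.755, -0.09, 0.65], [-0.068, -0.996, -0.058], [0.653, -0.0, -0.758]]
ft_force: [0.3, 0.8, -1.3]
grip_width: 0.0147
gripper_force: 69.0
```

```bash
python3 - <<'E'
from h import *
goal(.034,.0449,.0091,(0,.6,0),gy=-.0004)
im=imaging.get_image("wrist"); save(im,"w16"); seated(im,.026,.014,.046)
E
```

```text
u=0.034 t 38.68 pos [ 0.5574 -0.1395  0.1382] F [ 0.3  0.8 -1.3] M [0.06 0.49 0.05] turn [ 0.03 -0.03 -0.08] shift cm [-0.02  0.    0.  ] w 0.0147
  ring now in plate mm [ 0.16 -0.07 34.03] F plate [-0.7  0.8 -1.2] M [0.04 0.49 0.03]
seated: top h mm 46.36 expect 46.0 tilt deg x,y [ 0.01 -0.11] n 9002 circle 0.1 -5.93 25.94 handle yaw 0.41
```

jog_arm(plan="0 0 0 0 0 0.03 255;0 0 0 0 0 0 255;0 0 0 0 0 0 255")

```text
time_s: 38.98
position: [0.5575, -0.1395, 0.1379]
tool_rot: [[0.755, -0.09, 0.65], [-0.068, -0.996, -0.058], [0.652, -0.0, -0.758]]
ft_force: [-1.9, 0.2, 0.4]
grip_width: 0.0148
gripper_force: 69.2
```

```bash
python3 - <<'E'
from h import *
goal(.034,.0449,.0091,(0,.6,0),gy=-.0004)
im=imaging.get_image("wrist"); seated(im,.026,.014,.046)
E
```

```text
u=0.034 t 38.98 pos [ 0.5575 -0.1395  0.1379] F [-1.9  0.2  0.4] M [0.03 0.57 0.03] turn [ 0.04 -0.02 -0.08] shift cm [-0.01  0.   -0.03] w 0.0148
  ring now in plate mm [ 0.08 -0.05 33.74] F plate [-1.2  0.   1.5] M [0.   0.57 0.03]
seated: top h mm 46.48 expect 46.0 tilt deg x,y [ 0.45 -0.12] n 9051 circle 0.37 -6.08 25.98 handle yaw 0.48
```

jog_arm(plan="0 -0.4 0 0 0 -0.02 255;0 0 0 0 0 0 255;0 0 0 0 0 0 130;0 0 0 0 0 0 130;0 0 0 0 0 0 130;0 0 0 0 0 0 130;0 0 0 0 0 -0.5 130;0 0 0 0 0 -1.5 130;0 0 0 0 0 -3 130;0 0 0 0 0 -4 100")

```text
time_s: 39.87
position: [0.4986, -0.134, 0.2059]
tool_rot: [[0.761, -0.09, 0.642], [-0.07, -0.996, -0.056], [0.644, -0.002, -0.765]]
ft_force: [0.2, 0.3, 1.3]
grip_width: 0.0512
gripper_force: 0.0
```

jog_arm(plan="0 0 0 0 0 -3 60;0 0 0 0 0 0 30;0 0 0 0 0 0 30")

```text
time_s: 40.12
position: [0.4797, -0.1329, 0.231]
tool_rot: [[0.757, -0.091, 0.647], [-0.068, -0.996, -0.06], [0.649, 0.002, -0.761]]
ft_force: [0.4, -0.2, -0.6]
grip_width: 0.0752
gripper_force: 0.0
```

```bash
python3 - <<'E'
from h import *
im=imaging.get_image("wrist"); save(im,"w17"); 
vv,uu=np.mgrid[0:480,0:640]; P=bydepth(im,np.c_[uu.ravel(),vv.ravel()]); w=(P-HK[:3])@Rplate()
for ro,ri,h in [(.040,.0345,.018),(.033,.0275,.032),(.026,.0155,.046)]:
    c=AX+[-.0013,0]; r=np.hypot(w[:,0]-c[0],w[:,1]-c[1]); t=w[(r<ro-.001)&(r>ri)&(np.abs(w[:,2]-h)<.005)&(w[:,0]>-ro+.008)]
    A=np.c_[t[:,:2],np.ones(len(t))]; pl=np.linalg.lstsq(A,t[:,2],rcond=None)[0]
    for _ in range(3):
        k=np.abs(A@pl-t[:,2])<.001; pl=np.linalg.lstsq(A[k],t[k,2],rcond=None)[0]
    print(h,"top",(1e3*(pl[2]+pl[:2]@c)).round(2),"tilt",np.degrees(pl[:2]).round(2),k.sum())
seated(im,.026,.014,.046)
E
python3 -c "
import cv2
i=cv2.imread('pics/w17.png')[90:370,180:460]; cv2.imwrite('pics/w17c.png',cv2.resize(i,None,fx=2,fy=2))"
```

```text
0.018 top 18.37 tilt [-0.13 -0.21] 1462
0.032 top 32.38 tilt [-0.17 -0.16] 1306
0.046 top 46.53 tilt [ 0.82 -0.08] 2208
seated: top h mm 46.2 expect 46.0 tilt deg x,y [ 1.81 -0.03] n 2665 circle -1.31 -5.84 25.91 handle yaw 0.46
```

View pics/w17c.png

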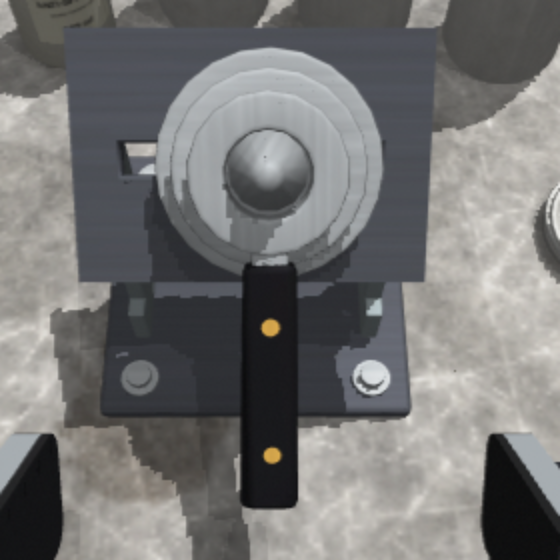

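```bash
python3 - <<'E'
from h import *
im=imaging.get_image("wrist")
vv,uu=np.mgrid[0:480,0:640]; P=bydepth(im,np.c_[uu.ravel(),vv.ravel()]); w=(P-HK[:3])@Rplate()
c=AX+[-.0013,0]; a=np.degrees(np.arctan2(w[:,1]-c[1],w[:,0]-c[0])); r=np.hypot(w[:,0]-c[0],w[:,1]-c[1])
for h,(r1,r2) in {.018:(.035,.039),.032:(.0285,.032),.046:(.0165,.0245)}.items():
    print(h,[(A,round(1e3*np.median(w[k][:,2]),2)) for A in range(-165,180,30) for k in [(r>r1)&(r<r2)&(np.abs(a-A)<15)&(np.abs(w[:,2]-h)<.005)] if k.sum()>15])
k=(w[:,0]<-.035)&(w[:,0]>-.11)&(np.abs(w[:,1]-c[1])<.007)&(np.abs(w[:,2]-.045)<.008); print("small handle slope deg",np.degrees(np.polyfit(w[k,0],w[k,2],1)[0]),"h at -0.04",np.polyval(np.polyfit(w[k,0],w[k,2],1),-.04),k.sum())
E
```

```text
0.018 [(-165, np.float64(18.28)), (-135, np.float64(18.41)), (-105, np.float64(18.31)), (-75, np.float64(18.48)), (-45, np.float64(18.19)), (-15, np.float64(18.35)), (15, np.float64(18.31)), (45, np.float64(18.19)), (75, np.float64(18.32)), (105, np.float64(18.23)), (135, np.float64(18.3)), (165, np.float64(18.4))]
0.032 [(-165, np.float64(32.33)), (-135, np.float64(32.4)), (-105, np.float64(32.33)), (-75, np.float64(32.51)), (-45, np.float64(32.27)), (-15, np.float64(32.31)), (15, np.float64(32.38)), (45, np.float64(32.23)), (75, np.float64(32.25)), (105, np.float64(32.24)), (135, np.float64(32.34)), (165, np.float64(32.28))]
0.046 [(-165, np.float64(46.31)), (-135, np.float64(46.42)), (-105, np.float64(46.43)), (-75, np.float64(46.59)), (-45, np.float64(46.73)), (-15, np.float64(46.83)), (15, np.float64(46.77)), (45, np.float64(46.79)), (75, np.float64(46.72)), (105, np.float64(46.52)), (135, np.float64(46.33)), (165, np.float64(46.3))]
small handle slope deg 0.8389221297294619 h at -0.04 0.0451146968735169 2162
```

The small gauge is up to its shoulder downhill but about 0.5 mm high on the uphill side (0.8° cocked). The large and middle gauges sit flat. I'll settle it with a very light closed-fingertip push on the uphill rim.

jog_arm(plan="0 0 0 0 0 0 255;0 0 0 0 0 0 255;0 0 0 0 0 0 255;0 0 0 0 0 0 255;0 0 0 0 0 0 255;0 0 0 0 0 0 255;0 0 0 0 0 0 255;0 0 0 0 0 0 255", grip_force=40)

```text
time_s: 40.88
position: [0.4801, -0.1326, 0.2295]
tool_rot: [[0.759, -0.09, 0.645], [-0.069, -0.996, -0.058], [0.647, -0.001, -0.762]]
ft_force: [0.0, 0.3, -0.6]
grip_width: -0.0006
gripper_force: 0.0
```

```bash
python3 - <<'E'
from h import *
goal(.075,0,0,dx=.027)
E
```

```text
u=0.075 t 40.88 pos [ 0.4801 -0.1326  0.2295] F [ 0.   0.3 -0.6] M [-0.03  0.28 -0.04] turn [ 0.03 -0.22 -0.08] shift cm [ 7.2  -0.05  8.78] w -0.0006
  ring now in plate mm [-45.33  -0.3  162.51] F plate [-0.4  0.3 -0.5] M [-0.06  0.27  0.01]
```

jog_arm(plan="0 0 0 2.4 0 0 255;0 0 0 2.4 0 0 255;0 0 0 2.4 -0.05 0 255;0 -0.2 0 0 0 2.5 255;0 0 0 0 0 2.5 255;0 0 0 0 0 2.5 255;0 0 0 0 0 1 255;0 0 0 0 0 0 255;0 0 0 0 0 0 255")

```text
time_s: 41.63
position: [0.5893, -0.1419, 0.2113]
tool_rot: [[0.762, -0.089, 0.642], [-0.069, -0.996, -0.057], [0.644, -0.001, -0.765]]
ft_force: [0.4, 0.3, 0.5]
grip_width: 0.0001
gripper_force: 0.0
```

```bash
python3 - <<'E'
from h import *
goal(.047,0,0,dx=.027)
E
```

```text
u=0.047 t 41.63 pos [ 0.5893 -0.1419  0.2113] F [0.4 0.3 0.5] M [-0.06  0.34 -0.02] turn [ 0.01  0.   -0.08] shift cm [0.03 0.01 3.1 ] w 0.0001
  ring now in plate mm [26.74  0.11 78.03] F plate [0.6 0.3 0.1] M [-0.08  0.34  0.04]
```

jog_arm(plan="0 0 0 0 0 1 255;0 0 0 0 0 1 255;0 0 0 0 0 0.5 255;0 0 0 0 0 0.2 255;0 0 0 0 0 0.15 255;0 0 0 0 0 0 255;0 0 0 0 0 0 255")

```text
time_s: 42.22
position: [0.6077, -0.1436, 0.1896]
tool_rot: [[0.761, -0.09, 0.642], [-0.069, -0.996, -0.058], [0.645, -0.0, -0.764]]
ft_force: [-1.0, 0.7, -0.2]
grip_width: -0.0003
gripper_force: 0.0
```

jog_arm(plan="0 0 0 0 0 0.08 255;0 0 0 0 0 0 255;0 0 0 0 0 0.07 255;0 0 0 0 0 0 255;0 0 0 0 0 0 255")

```text
time_s: 42.63
position: [0.6087, -0.1437, 0.1883]
tool_rot: [[0.761, -0.09, 0.642], [-0.069, -0.996, -0.057], [0.645, -0.001, -0.765]]
ft_force: [-0.1, 0.4, -0.2]
grip_width: -0.0003
gripper_force: 0.0
```

```bash
python3 - <<'E'
from h import *
goal(.047,0,0,dx=.027)
E
```

```text
u=0.047 t 42.63 pos [ 0.6087 -0.1437  0.1883] F [-0.1  0.4 -0.2] M [0.03 0.35 0.02] turn [ 0.03 -0.03 -0.09] shift cm [0.02 0.   0.08] w -0.0003
  ring now in plate mm [26.81  0.   47.82] F plate [-0.2  0.4 -0.1] M [0.01 0.35 0.02]
```

jog_arm(plan="0 0 0 0 0 0.08 255;0 0 0 0 0 0 255;0 0 0 0 0 0.06 255;0 0 0 0 0 0 255;0 0 0 0 0 0 255")

```text
time_s: 43.05
position: [0.6097, -0.1438, 0.1876]
tool_rot: [[0.761, -0.09, 0.643], [-0.069, -0.996, -0.058], [0.645, -0.0, -0.764]]
ft_force: [-3.3, 0.6, 4.0]
grip_width: -0.0001
gripper_force: 3.1
```

jog_arm(plan="0 0 0 0 0 0.05 255;0 0 0 0 0 0 255;0 0 0 0 0 0 255")

```text
time_s: 43.3
position: [0.6101, -0.1439, 0.1876]
tool_rot: [[0.761, -0.09, 0.643], [-0.069, -0.996, -0.058], [0.646, 0.0, -0.764]]
ft_force: [-4.8, 1.5, 7.8]
grip_width: -0.0001
gripper_force: 4.4
```

```bash
python3 - <<'E'
from h import *
goal(.047,0,0,dx=.027)
E
```

```text
u=0.047 t 43.3 pos [ 0.6101 -0.1439  0.1876] F [-4.8  1.5  7.8] M [0.12 0.2  0.02] turn [ 0.06 -0.11 -0.07] shift cm [-0.05 -0.   -0.06] w -0.0001
  ring now in plate mm [ 2.750e+01 -4.000e-02  4.639e+01] F plate [1.3 1.1 9.1] M [ 0.09  0.21 -0.05]
```

jog_arm(plan="0 0 0 0 0 -0.3 255;0 0 0 0 0 -2 255;0 0 0 0 0 -4 255;0 0 0 -2.4 0 -3 255;0 0 0 -2.4 0 -2 255;0 0 0 -2.4 0 0 255;0 0 0 0 0 0 255;0 0 0 0 0 0 255")

```text
time_s: 43.97
position: [0.4821, -0.1325, 0.2266]
tool_rot: [[0.762, -0.091, 0.641], [-0.07, -0.996, -0.058], [0.644, -0.001, -0.765]]
ft_force: [0.6, -0.4, 0.8]
grip_width: -0.0002
gripper_force: 0.0
```

```bash
cat > chk.py <<'E'
from h import *
im=imaging.get_image("wrist"); save(im,"w18")
vv,uu=np.mgrid[0:480,0:640]; P=bydepth(im,np.c_[uu.ravel(),vv.ravel()]); w=(P-HK[:3])@Rplate()
c=AX+[-.0013,0]; a=np.degrees(np.arctan2(w[:,1]-c[1],w[:,0]-c[0])); r=np.hypot(w[:,0]-c[0],w[:,1]-c[1])
for h,(r1,r2) in {.018:(.035,.039),.032:(.0285,.032),.046:(.0165,.0245)}.items():
    print(h,[(A,float(round(1e3*np.median(w[k][:,2]),2))) for A in range(-165,180,30) for k in [(r>r1)&(r<r2)&(np.abs(a-A)<15)&(np.abs(w[:,2]-h)<.005)] if k.sum()>15])
k=(w[:,0]<-.035)&(w[:,0]>-.11)&(np.abs(w[:,1]-c[1])<.007)&(np.abs(w[:,2]-.045)<.008)
if k.sum()>50: print("small handle slope deg",np.degrees(np.polyfit(w[k,0],w[k,2],1)[0]),k.sum())
E
python3 chk.py
```

```text
0.018 [(-165, 18.29), (-135, 18.38), (-105, 18.41), (-75, 18.43), (-45, 18.33), (-15, 18.33), (15, 18.21), (45, 18.36), (75, 18.26), (105, 18.29), (135, 18.41), (165, 18.22)]
0.032 [(-165, 32.27), (-135, 32.34), (-105, 32.43), (-75, 32.42), (-45, 32.38), (-15, 32.33), (15, 32.38), (45, 32.19), (75, 32.14), (105, 32.32), (135, 32.32), (165, 32.32)]
0.046 [(-165, 46.28), (-135, 46.41), (-105, 46.53), (-75, 46.72), (-45, 46.62), (-15, 46.93), (15, 46.81), (45, 46.76), (75, 46.61), (105, 46.42), (135, 46.3), (165, 46.27)]
small handle slope deg 0.7482741274341395 1466
```

The tilt came back to 0.75° after the light push, so that is how the small gauge rests in its play. Its centre is within 0.3 mm of home, the other two are flat, and the gripper is clear. Handing in.

```bash
python3 -c "
from h import *
print(job.close_job())"
```

```text
the job is handed in; nothing more can be done
None
```

All three ring gauges are on the hook, in the order asked and with their handles hanging down towards you. The large and middle ones sit flat and fully home. The small one rests about 0.75° off flat (roughly 0.5 mm high on the uphill side, and a light push did not settle it). The job was handed in at about 44 s, and the judge's verdict was not shown.

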